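# Lock a lens into the bench clamp

### The job

Set the rectangular spectacle lens up in the bench clamp. Swing the clamp lever round to its open stop to free the sliding jaw (do not force the jaw along while it is locked), stand the lens upright and fully down in the slot, centred in front of the fixed jaw, slide the jaw up until the lens is held snug between the two jaws, then swing the lever all the way back so that it is tight. Never tip the lens over, and leave the two round lenses, the bottle, the jar and the screwdriver where they are.

Things in the scene. Friction and masses are not known exactly. Their poses are not given: they have to be found in the camera images.
- vise: Bench clamp, fixed: base 60 (x) x 230 (y) x 10 mm high, rail along y. Origin: centre of underside. At +y a fixed jaw (30 wide in x, y 81 to 99, top 46 above the table, its upper edge bevelled back 4 mm) and before it a low wall (36 wide, y 63 to 69, top 22). The 12 mm gap between them is the slot, open at both ends. The sliding jaw rides on the -y side and closes in +y.
- slot (a point): Middle of the slot's floor, 10 mm above the table; its axes are those of the clamp base: x along the slot, y across it towards the fixed jaw.
- jaw (a joint): Travel of the sliding jaw (m): grows towards the fixed jaw, about 0.112 when the lens is snug. It is a block 40 (x) x 44 (y) mm, 10 to 40 mm above the table, centred below the clamp axis, with a nose 30 wide, 14 long, 26 to 40 mm above the table, that passes over the low wall. Its back (-y) face is 58 mm behind jaw_face. Slides at about 4 N when free.
- jaw_face (a point): Centre of the nose's front face, which meets the lens, 33 mm above the table; axes as the clamp base.
- clamp (a joint): Angle of the clamp lever (rad): 0 is fully tight (a stop), 1.3 is fully open (a stop). It turns counter-clockwise seen from above to open, grips the rail below about 0.3, and stays where it is left. Takes about 3 N at the lever's end.
- clamp_axis (a point): Top centre of the black clamp knob on the sliding jaw, on its vertical turning axis, 65 mm above the table (knob 28 mm in diameter, 40 to 65 mm above the table). x points along the lever arm, z up.
- lever_end (a point): Centre of the lever's round end (16 mm diameter and height), 55 mm from the clamp axis, 55 mm above the table. The arm is 10 mm wide, 49 to 61 mm above the table, with free space below it beside the jaw. When tight it points to the base's -x side, leaning 0.3 rad towards +y; when open, leaning 1.0 rad towards -y.
- lens: The rectangular amber lens, 50 wide (x) x 8 thick (y) x 44 mm tall (z), 35 g, upright in a slot of the rack at the start. Origin: centre of its lower edge. It sticks out of the rack and the clamp slot at both ends, so it can be taken by its two narrow sides (50 mm apart).
- lens_mid (a point): Centre of the lens, 22 mm above its lower edge.
- rack: Wooden lens rack, fixed: 40 (x) x 124 (y) mm, three slots 12 mm wide across it at y = -36, 0 and +36 mm, floor 8 mm and walls 20 mm above the table. Origin: centre of the underside.
- round_a: Round amber lens, 42 mm diameter, 8 thick, standing in the rack. Leave alone. Origin: centre of its lower edge.
- round_b: Another round lens of the same size, in the rack. Leave alone.
- spray: White plastic bottle with a black cap, 52 mm diameter, 150 mm tall, beside the clamp. Origin: centre of the underside. Leave alone.
- jar: Grey jar with a steel lid, 48 mm diameter, 65 mm tall, beside the rack. Origin: centre of the underside. Leave alone.
- driver: Black-handled screwdriver lying on the table, 130 mm long. Leave alone.

How it is judged:
By the outcome, as a careful person would: the job done as asked, in the order asked, and still so for the second after the job is handed in, with the robot touching nothing.
It also fails if it takes over 72 s, if anything falls off the work surface, if the arm or the gripper's body presses on something with over 40 N, if the wrist force passes 120 N, or if a joint passes its speed limit or range.

### The arm

A 7-joint arm with a two-finger parallel gripper is mounted at the origin on the work surface. World frame = base frame: x ahead of the robot, y to its left, z up, the work surface at z = 0. Lengths are in m, angles in rad, forces in N, time in s.
With the tool pointing down it reaches from about 0.4 to 0.85 m from the base axis. Payload 10.4 kg.
Tool frame: the origin (TCP) lies midway between the tips of the shut fingers; the grasp point (between the pads) lies 19 mm behind it (r.tcp_to_grasp is the z of the grasp point in the tool frame, in m); z points along the fingers, x is the direction in which the jaws open and shut, and the axes are right-handed (so a half turn about z gives the same grasp; the last joint's range is limited). The gripper opens to 87 mm and grips with 3 to 60 N. Pads are 19 mm wide; open, the fingers measure 117 mm over their backs; the gripper's body (75 mm by 190 mm) begins 51 mm behind the grasp point.
Start: joints at [-1.139, 0.332, -0.065, 1.46, 0.022, 1.35, -0.088], TCP at [0.275, 0.561, 0.223] pointing down, gripper open.
Joint ranges: [-2.6, 2.6], [-0.5, 2.12], [-1.47, 1.34], [0.16, 2.42], [-1.27, 4.41], [0.06, 2.06], [-2.6, 2.6]. Speed limits (rad/s): [2.22, 2.22, 2.79, 2.79, 3.14, 3.14, 3.14].

### API

Orientations are given as a unit quaternion [x, y, z, w].
In Python, from bench import r, camera, close_job gives the robot as it stands. The module is installed in compiled form; this text tells all that it offers.
- The arm moves only by the shell command python3 -m crank 'ROWS' [FORCE]. ROWS is JSON, a list of rows, each an object of numbers: "x", "y", "z": the shift along the tool's x, y, z scaled (see below); "ax", "ay", "az": the turn, a rotation vector about the tool's x, y, z scaled (see below); "claw": the closure, from -1 (fully open) to 1 (shut), so that 0 is half open. A call has exactly 5 rows; each row is the pose to reach, as a shift and turn from the pose commanded when the call began, along the tool's axes at that moment; what a row does not reach only later rows make up. The controller multiplies each number of a shift by 1 m and each number of a turn by 2 rad. A row lasts 1/12 s, in which the tool goes at most 41.7 mm and 7.16 degrees, less where a joint would pass 70% of its speed; a pose out of reach is approached as far as the arm can. A call with a number of a shift or a turn outside -1 to 1 is refused whole. A call with a gripper value outside its range is refused whole. The fingers move at their own pace and stop on an object; FORCE is the grip in N (left out, the last holds). Time passes only in rows, so rows that repeat a pose let the fingers close, or fill a call up. It gives the time, the measured TCP pose, the force and the opening at its end, in the units of the state.
- r.read_state(): the state, without advancing time (a new reading comes with each control period).
- camera(name): name is "scene" or "side" or "wrist"; returns a dict with "color" (384x512x3 uint8, blue, green, red), "fx", "fy", "cx", "cy" (pixels), "eye" and "orientation" of the camera in the world. Camera axes: x right, y down, z forward; pixel columns grow to the right and rows downward; lengths in m; the calibration is good to about 2 mm. A picture is of the moment at which its call begins. There is no depth.
- close_job(): hands the job in, once; it reports no verdict.
The state is a dict: "time": time; "joint_positions": joint angles; "joint_vel": joint speeds; "joint_torque": joint torques, N m; "ee_pos": TCP position; "eef_rot": TCP orientation; "ft_force": force on the tool from outside, world axes, zero at the start; "torque": the same for the moment, N m; "width": finger opening in m.
Only numpy, scipy, OpenCV 4.12 (cv2) and the standard library are available. Lean on these libraries where they do the work, as an engineer would, in place of code of your own. Each camera call takes 0.05 s, during which the arm holds its last target. There are 200 camera calls.

## Working session

There is one attempt and no reset: what is moved stays moved. The work goes in short steps, Python scripts to look and compute and a shell command to move; the robot and the scene stay as the last step left them, time stands still between calls to the robot, and variables do not carry over. Pictures are saved under pics/ and viewed, about 8 in all and at most 12, crops included, and the job is handed in when it is done.

```bash
mkdir -p pics
cat > h.py <<'E'
import numpy as np, cv2, json
from scipy.spatial.transform import Rotation as R
from bench import r, camera
def snap(n,f):
    c=camera(n); cv2.imwrite('pics/'+f,c['color'])
    np.save('pics/'+f[:-4]+'.npy',{k:c[k] for k in c},allow_pickle=True); return c
def load(f): return np.load('pics/'+f+'.npy',allow_pickle=True).item()
def rot(c):
    o=np.array(c['orientation']); return o if o.shape==(3,3) else R.from_quat(o).as_matrix()
def ray(c,u,v):
    d=rot(c)@np.array([(u-c['cx'])/c['fx'],(v-c['cy'])/c['fy'],1]); return np.array(c['eye']),d
def plane(c,u,v,z):
    e,d=ray(c,u,v); return (e+d*(z-e[2])/d[2]).round(4)
def proj(c,p):
    q=rot(c).T@(np.array(p)-np.array(c['eye'])); return (q[:2]/q[2]*[c['fx'],c['fy']]+[c['cx'],c['cy']]).round(1)
def go(p,yaw):
    """shift (tool axes) and turn number to reach TCP p, tool down with tool x at world yaw"""
    s=r.read_state(); T=R.from_quat(s['eef_rot'])
    G=R.from_matrix(np.array([[np.cos(yaw),np.sin(yaw),0],[np.sin(yaw),-np.cos(yaw),0],[0,0,-1]]))
    sh=T.inv().apply(np.array(p)-s['ee_pos']); rv=(T.inv()*G).as_rotvec()/2
    print('shift',sh.round(4),'turn',rv.round(4),'t',s['time'])
def st():
    s=r.read_state(); print({k:np.round(s[k],4).tolist() for k in ('time','ee_pos','eef_rot','ft_force','width','joint_positions')}); print(R.from_quat(s['eef_rot']).as_matrix().round(3).tolist())
E
python3 - <<'E'
from h import *
a=snap('scene','a.png');b=snap('side','b.png');w=snap('wrist','w.png')
for c in(a,b,w):print(c['eye'],c['orientation'],c['fx'],c['color'].shape)
st()
E
```

```text
[0.98080705 0.20070811 0.71315714] [ 0.49029283  0.82170065 -0.24625007 -0.15421375] 422.396393430696 (384, 512, 3)
[ 0.51384806 -0.48196223  0.54833316] [ 0.92358803 -0.08457893  0.0312121  -0.37263569] 347.8784920531162 (384, 512, 3)
[0.21286177 0.59165241 0.3849504 ] [0.84159686 0.52518928 0.06618853 0.10728482] 322.52883132119075 (384, 512, 3)
{'time': 0.15, 'ee_pos': [0.2744, 0.5612, 0.2219], 'eef_rot': [0.8483, 0.5295, -0.0004, 0.0003], 'ft_force': [-0.5089, 0.1044, 0.2266], 'width': 0.0871, 'joint_positions': [-1.1386, 0.3327, -0.0647, 1.4607, 0.0216, 1.3499, -0.0885]}
[[0.439, 0.898, -0.0], [0.898, -0.439, -0.001], [-0.001, 0.0, -1.0]]
```

View pics/a.png

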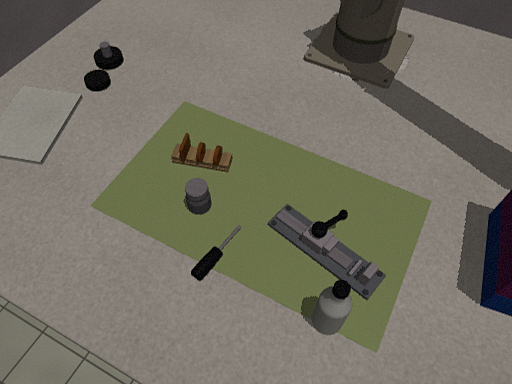

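View pics/b.png

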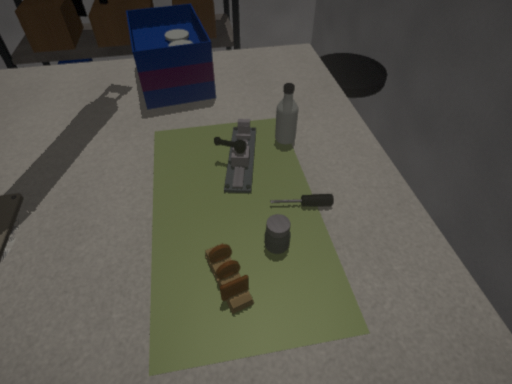

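The scene view shows the rack at about (202,158), with the rectangular lens probably at its left end (185,146). The vise runs from (288,208) to (372,285), the lever end is at (343,215), the knob at (319,230), the bottle at (330,310) and the jar at (198,196).

Run:
```python
from h import *
a=load('a');b=load('b')
A=cv2.resize(a['color'][195:305,260:393],None,fx=3,fy=3,interpolation=2)
B=cv2.resize(a['color'][125:180,160:240],None,fx=5,fy=5,interpolation=2)
C=cv2.resize(b['color'][235:310,195:265],None,fx=3.6,fy=3.6,interpolation=2)
o=np.zeros((600,800,3),np.uint8);o[:330,:399]=A;o[:275,400:800]=B;o[330:600,:252]=C
D=cv2.resize(b['color'][110:195,205:265],None,fx=3.1,fy=3.1,interpolation=2);o[330:330+D.shape[0],260:260+D.shape[1]]=D
cv2.imwrite('pics/c.png',np.clip(o*1.6,0,255).astype(np.uint8))
for n,u,v,z in [('end-y',288,208,.01),('end+y',372,287,.01),('knob',319,228,.065),('lever',343,214,.06),('rackL',174,153,.02),('rackR',231,160,.02)]: print(n,plane(a,u,v,z))
for n,u,v,z in [('knob',240,145,.065),('lever',217,141,.06)]: print(n,plane(b,u,v,z))
```

```text
end-y [0.5519 0.0539 0.01  ]
end+y [0.6298 0.2556 0.01  ]
knob [0.597  0.1317 0.065 ]
lever [0.5461 0.158  0.06  ]
rackL [ 0.5491 -0.2164  0.02  ]
rackR [ 0.5076 -0.101   0.02  ]
knob [0.5931 0.1175 0.065 ]
lever [0.5451 0.1475 0.06  ]
```

View pics/c.png

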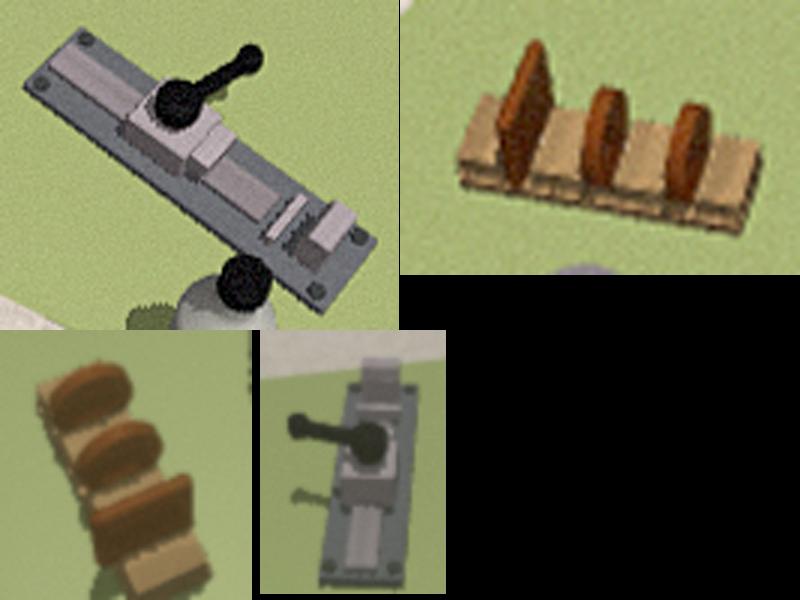

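The crops show the rectangular lens is in the leftmost rack slot, nearest -y. The sliding jaw is partly back, the lever looks tight, and the slot is at the bottle end.

Run:
```python
from h import *
a=load('a');b=load('b')
V=np.array([plane(a,u,v,.01) for u,v in[(287.3,204),(267.3,224.3),(385.7,275),(367.3,299)]]);print(V,V.mean(0))
print('dims',np.linalg.norm(V[0]-V[1]),np.linalg.norm(V[0]-V[2]),np.linalg.norm(V[1]-V[3]))
d=V[2]+V[3]-V[0]-V[1];print('yawY',np.arctan2(d[1],d[0]))
Vb=np.array([plane(b,205+(u-260)/3.1,110+(v-330)/3.1,.01) for u,v in[(320,584),(403,586),(346,385),(418,388)]]);print('side',Vb,Vb.mean(0))
d=Vb[2]+Vb[3]-Vb[0]-Vb[1];print('yawY',np.arctan2(d[1],d[0]))
K=np.array([plane(a,160+(u-400)/5,125+v/5,.02) for u,v in[(483,95),(460,160),(760,145),(742,222)]]);print('rack',K,K.mean(0))
d=K[2]+K[3]-K[0]-K[1];print('yawR',np.arctan2(d[1],d[0]),np.linalg.norm(d)/2)
def tri(p,q):
    e,d=ray(a,*p);f,g=ray(b,*q);s=np.linalg.lstsq(np.c_[d,-g],f-e,rcond=None)[0];P,Q=e+s[0]*d,f+s[1]*g;return ((P+Q)/2).round(4),np.linalg.norm(P-Q).round(4)
print('knob',tri((319.3,229.3),(240.2,145.5)),'lev',tri((343.3,214),(217.2,141)))
# lens top: scene top back corner / side corners
print('lenscorner',[tri((160+(u-400)/5,125+v/5),(195+x/3.6,235+(y-330)/3.6)) for u,v,x,y in[(537,42,92,515),(505,125,189,480)]])
```

```text
[[0.5441 0.0486 0.01  ]
 [0.6045 0.035  0.01  ]
 [0.5964 0.2697 0.01  ]
 [0.6546 0.2558 0.01  ]] [0.5999   0.152275 0.01    ]
dims 0.061912195890632085 0.22720145246014603 0.2264125659056935
yawY 1.3430886734921141
side [[0.5444 0.0344 0.01  ]
 [0.6004 0.022  0.01  ]
 [0.5946 0.2595 0.01  ]
 [0.6531 0.2441 0.01  ]] [0.598125 0.14     0.01    ]
yawY 1.3446344941555568
rack [[ 0.5256 -0.2257  0.02  ]
 [ 0.5602 -0.2139  0.02  ]
 [ 0.4925 -0.1073  0.02  ]
 [ 0.5317 -0.0933  0.02  ]] [ 0.5275  -0.16005  0.02   ]
yawR 1.8230468743178498 0.1234053888612649
knob (array([0.594 , 0.1314, 0.0535]), np.float64(0.0031)) lev (array([0.5443, 0.1573, 0.0541]), np.float64(0.0043))
lenscorner [(array([ 0.5099, -0.2052,  0.0484]), np.float64(0.0019)), (array([ 0.5538, -0.1937,  0.0458]), np.float64(0.0044))]
```

Run:
```python
from h import *
a=load('a');b=load('b')
print('bottle base a',plane(a,329,322,0),'cap a',plane(a,342,286,.15),'cap b',plane(b,289,87,.15),'base b',plane(b,286,142,0),'jar',plane(a,197,183,.065),plane(b,278,221,.065))
go((.57,.15,.24),1.05)
```

```text
bottle base a [0.7198 0.2129 0.    ] cap a [0.7185 0.2068 0.15  ] cap b [0.718  0.1939 0.15  ] base b [0.7196 0.1883 0.    ] jar [ 0.6173 -0.1099  0.065 ] [ 0.6261 -0.1068  0.065 ]
shift [-0.2396  0.4462 -0.0178] turn [0.     0.0005 0.033 ] t 0.15
```

The bottle stands about 104 mm from the slot, along the slot's axis. A grasp on the lens's narrow sides would therefore swing the gripper body into it, so I plan to grip the lens by its faces near the top edge. I'll do the lever first.

```bash
python3 -m crank '[{"x":-0.02,"y":0.035,"az":0.03},{"x":-0.038,"y":0.07,"az":0.03},{"x":-0.056,"y":0.105,"az":0.03},{"x":-0.074,"y":0.14,"az":0.03},{"x":-0.09,"y":0.17,"az":0.03}]'
python3 -m crank '[{"x":-0.02,"y":0.035},{"x":-0.038,"y":0.07},{"x":-0.056,"y":0.105},{"x":-0.074,"y":0.14},{"x":-0.09,"y":0.17}]'
python3 -m crank '[{"x":-0.025,"y":0.035},{"x":-0.05,"y":0.07},{"x":-0.06,"y":0.1},{"x":-0.06,"y":0.106,"claw":0},{"x":-0.06,"y":0.106,"claw":0}]'
python3 - <<'E'
from h import *
w=snap('wrist','w2.png'); snap('scene','a2.png'); st()
cv2.imwrite('pics/w2b.png',np.clip(cv2.resize(w['color'],(800,600))*1.5,0,255).astype(np.uint8))
for n,p in [('knob',(.594,.1314,.065)),('lev',(.5443,.1573,.063)),('slot',(.617,.225,.01))]: print(n,proj(w,p))
E
```

```text
{'time': 0.25, 'ee_pos': [0.2745, 0.5613, 0.2222], 'eef_rot': [0.8483, 0.5295, -0.0003, 0.0002], 'ft_force': [0.2402, -0.1024, 0.2654], 'width': 0.0871, 'joint_positions': [-1.1386, 0.3325, -0.0647, 1.4605, 0.0216, 1.3499, -0.0885]}
[[0.439, 0.898, -0.0], [0.898, -0.439, -0.001], [-0.001, 0.0, -1.0]]
knob [ 75.5 513.2]
lev [ 71.6 481.5]
slot [154.2 459.9]schema error: expected keys x, y, z, ax, ay, az, claw
schema error: expected keys x, y, z, ax, ay, az, claw
schema error: expected keys x, y, z, ax, ay, az, claw
```

View pics/w2b.png

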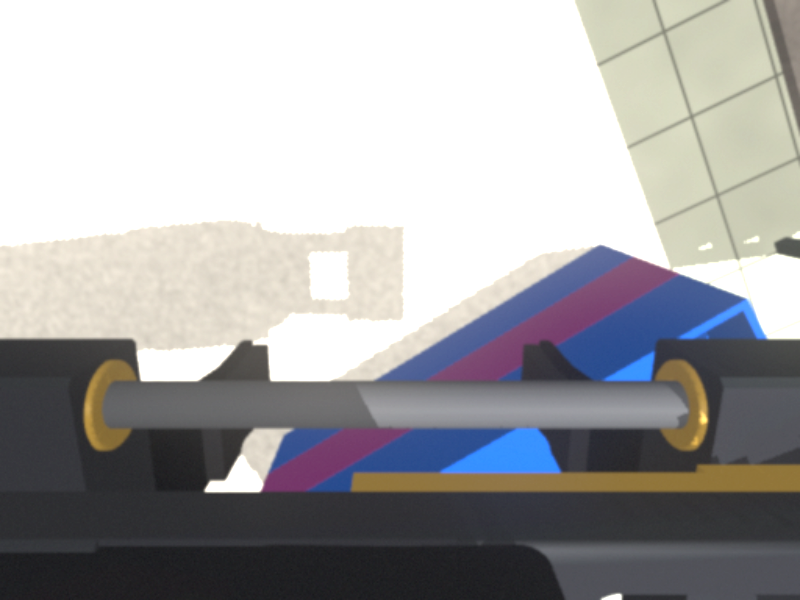

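View pics/a2.png

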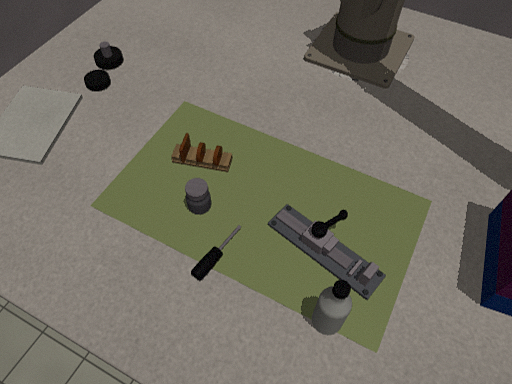

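The moves were refused because every key is required. The wrist picture shows the gripper's long side lies along tool x. The scene is unchanged, so I'll repeat with full rows.

```bash
python3 -m crank '[{"x":-0.02,"y":0.035,"z":0,"ax":0,"ay":0,"az":0.03,"claw":-1},{"x":-0.038,"y":0.07,"z":0,"ax":0,"ay":0,"az":0.03,"claw":-1},{"x":-0.056,"y":0.105,"z":0,"ax":0,"ay":0,"az":0.03,"claw":-1},{"x":-0.074,"y":0.14,"z":0,"ax":0,"ay":0,"az":0.03,"claw":-1},{"x":-0.09,"y":0.17,"z":0,"ax":0,"ay":0,"az":0.03,"claw":-1}]' 15
python3 -m crank '[{"x":-0.02,"y":0.035,"z":0,"ax":0,"ay":0,"az":0,"claw":-1},{"x":-0.038,"y":0.07,"z":0,"ax":0,"ay":0,"az":0,"claw":-1},{"x":-0.056,"y":0.105,"z":0,"ax":0,"ay":0,"az":0,"claw":-1},{"x":-0.074,"y":0.14,"z":0,"ax":0,"ay":0,"az":0,"claw":-1},{"x":-0.09,"y":0.17,"z":0,"ax":0,"ay":0,"az":0,"claw":-1}]'
python3 - <<'E'
from h import *
st(); go((.57,.15,.24),1.05)
E
```

```text
time: 0.67
ee_pos: [0.3893, 0.4035, 0.2226]
eef_rot: [0.864, 0.503, 0.0, 0.0]
ft_force: [0.5, -0.9, -0.2]
width: 0.0871
time: 1.08
ee_pos: [0.4926, 0.2412, 0.2227]
eef_rot: [0.864, 0.503, 0.0, 0.0]
ft_force: [0.6, -0.2, 0.6]
width: 0.0869
{'time': 1.0833, 'ee_pos': [0.4926, 0.2412, 0.2227], 'eef_rot': [0.8642, 0.5032, 0.0002, 0.0002], 'ft_force': [0.6085, -0.1609, 0.5779], 'width': 0.0869, 'joint_positions': [-0.7007, 0.1594, 0.1812, 1.6767, -0.0293, 1.3078, 0.5405]}
[[0.494, 0.87, 0.001], [0.87, -0.494, -0.0], [0.0, 0.0, -1.0]]
shift [-0.0411  0.1124 -0.0172] turn [ 0.0002 -0.0001  0.0023] t 1.0833
```

Run:
```python
from h import *
w=load('w2');T=R.from_quat([0.8483,.5295,-.0003,.0002]);p=np.array([.2745,.5613,.2222])
for uv in [(256,110),(256,10),(256,210),(60,110),(450,110)]: print(uv,T.inv().apply(plane(w,*uv,.05)-p).round(3))
```

```text
(256, 110) [ 0.003 -0.065  0.172]
(256, 10) [ 0.003 -0.157  0.172]
(256, 210) [0.003 0.04  0.172]
(60, 110) [-0.195 -0.066  0.172]
(450, 110) [ 0.199 -0.065  0.172]
```

```bash
python3 -m crank '[{"x":-0.004,"y":0.038,"z":0,"ax":0,"ay":0,"az":0,"claw":-1},{"x":-0.008,"y":0.075,"z":0,"ax":0,"ay":0,"az":0,"claw":-1},{"x":-0.012,"y":0.113,"z":0,"ax":0,"ay":0,"az":0,"claw":-1},{"x":-0.014,"y":0.15,"z":0,"ax":0,"ay":0,"az":0,"claw":-0.3},{"x":-0.014,"y":0.175,"z":0,"ax":0,"ay":0,"az":0,"claw":-0.3}]'
python3 -m crank '[{"x":0,"y":0.01,"z":0,"ax":0,"ay":0,"az":0,"claw":-0.3},{"x":0,"y":0.01,"z":0,"ax":0,"ay":0,"az":0,"claw":-0.3},{"x":0,"y":0.01,"z":0,"ax":0,"ay":0,"az":0,"claw":-0.3},{"x":0,"y":0.01,"z":0,"ax":0,"ay":0,"az":0,"claw":-0.3},{"x":0,"y":0.01,"z":0,"ax":0,"ay":0,"az":0,"claw":-0.3}]'
python3 - <<'E'
from h import *
w=snap('wrist','w3.png'); st()
cv2.imwrite('pics/w3b.png',np.clip(cv2.resize(w['color'][:250],None,fx=1.5625,fy=1.5625)*1.1,0,255).astype(np.uint8))
for n,p in [('knob',(.594,.1314,.065)),('lev',(.5443,.1573,.063)),('slot',(.617,.225,.01))]: print(n,proj(w,p))
E
```

```text
time: 1.5
ee_pos: [0.639, 0.1422, 0.2223]
eef_rot: [0.864, 0.503, -0.0, 0.001]
ft_force: [-0.2, -0.7, 0.2]
width: 0.0801
time: 1.92
ee_pos: [0.6446, 0.1423, 0.2228]
eef_rot: [0.863, 0.505, 0.0, -0.0]
ft_force: [-0.2, 0.4, 0.7]
width: 0.0573
{'time': 1.9667, 'ee_pos': [0.6447, 0.1421, 0.223], 'eef_rot': [0.8633, 0.5046, 0.0003, -0.0004], 'ft_force': [-0.5935, -0.574, 0.0362], 'width': 0.0571, 'joint_positions': [-0.4891, 0.4133, 0.2805, 1.3721, -0.1146, 1.3716, 0.8495]}
[[0.491, 0.871, 0.0], [0.871, -0.491, 0.001], [0.001, -0.0, -1.0]]
knob [217.9 138.2]
lev [214.6  78.5]
slot [304.4 110.5]
```

View pics/w3b.png

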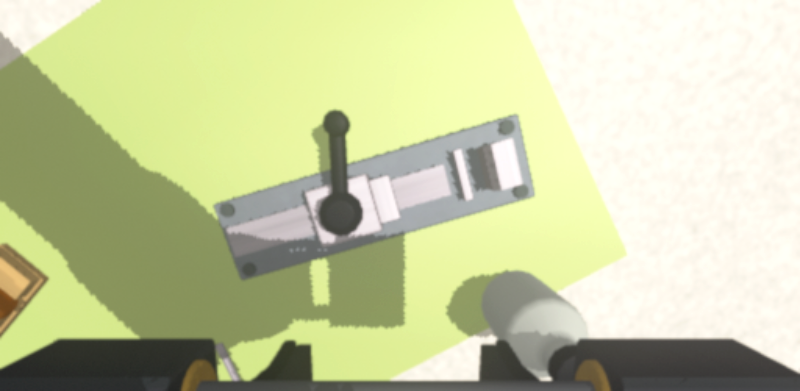

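The wrist view puts the knob at (340,213) and the lever end at (336,124), both within 2 px of prediction. The slot is between (468,174) and (482,168).

Run:
```python
from h import *
w=load('w3');k=1.5625
V=np.array([plane(w,u/k,v/k,.01) for u,v in[(214,205),(242,279),(517,115),(534,194)]]);print(V.mean(0));d=V[2]+V[3]-V[0]-V[1];y=np.arctan2(d[1],d[0]);print(y)
K=plane(w,340.5/k,213/k,.063);L=plane(w,336/k,124/k,.061);print('knob',K,'lev',L,np.linalg.norm((K-L)[:2]))
c=V.mean(0)[:2];Y=np.array([np.cos(y),np.sin(y)]);X=np.array([Y[1],-Y[0]])
for p in(K,L): print((p[:2]-c)@X,(p[:2]-c)@Y)
print('jaw',plane(w,482/k,168/k,.04)[:2]-c, [((plane(w,u/k,v/k,.046)[:2]-c)@X,(plane(w,u/k,v/k,.046)[:2]-c)@Y) for u,v in[(490,142),(503,189),(515,137),(522,184)]])
go((L[0],L[1],.15),y-.227+.0+ (1.0481-1.3431+.227))
```

```text
[0.5976 0.1511 0.01  ]
1.3387002558910153
knob [0.5925 0.1321 0.063 ] lev [0.5449 0.1571 0.061 ] 0.053765788378856656
-0.0005929106313313873 -0.019663632853144274
-0.05266703061825458 -0.006282824671740456
jaw [0.0162 0.0751] [(np.float64(-0.016203751084364497), np.float64(0.08464241519944923)), (np.float64(0.015127495597655182), np.float64(0.08598516660996199)), (np.float64(-0.014685457390983928), np.float64(0.1008255788042776)), (np.float64(0.015486788817278122), np.float64(0.09881173701604999))]
shift [-0.036  -0.0943  0.0729] turn [-0.0002 -0.0005  0.0071] t 1.9667
```

```bash
python3 -m crank '[{"x":-0.012,"y":-0.032,"z":0.01,"ax":0,"ay":0,"az":0.007,"claw":-0.3},{"x":-0.024,"y":-0.064,"z":0.02,"ax":0,"ay":0,"az":0.007,"claw":-0.3},{"x":-0.036,"y":-0.0943,"z":0.04,"ax":0,"ay":0,"az":0.007,"claw":-0.3},{"x":-0.036,"y":-0.0943,"z":0.08,"ax":0,"ay":0,"az":0.007,"claw":-0.3},{"x":-0.036,"y":-0.0943,"z":0.1,"ax":0,"ay":0,"az":0.007,"claw":-0.3}]'
python3 - <<'E'
from h import *
st(); go((.545,.157,.036),1.040)
E
```

```text
time: 2.38
ee_pos: [0.5426, 0.1571, 0.1205]
eef_rot: [0.866, 0.499, -0.0, -0.001]
ft_force: [0.2, 0.0, -0.2]
width: 0.0564
{'time': 2.3833, 'ee_pos': [0.5426, 0.1571, 0.1205], 'eef_rot': [0.8665, 0.4992, -0.0004, -0.0008], 'ft_force': [0.2345, 0.0313, -0.216], 'width': 0.0564, 'joint_positions': [-0.5742, 0.2811, 0.2486, 1.7611, -0.0778, 1.1099, 0.7451]}
[[0.502, 0.865, -0.001], [0.865, -0.502, 0.001], [0.0, -0.002, -1.0]]
shift [0.0011 0.0023 0.0845] turn [-0.0008 -0.      0.0027] t 2.3833
```

```bash
python3 -m crank '[{"x":0,"y":0.001,"z":0.03,"ax":0,"ay":0,"az":0,"claw":-0.3},{"x":0,"y":0.001,"z":0.06,"ax":0,"ay":0,"az":0,"claw":-0.3},{"x":0,"y":0.001,"z":0.085,"ax":0,"ay":0,"az":0,"claw":-0.3},{"x":0,"y":0.001,"z":0.085,"ax":0,"ay":0,"az":0,"claw":-0.3},{"x":0,"y":0.001,"z":0.085,"ax":0,"ay":0,"az":0,"claw":0.2}]' 10
python3 -m crank '[{"x":0,"y":0,"z":0,"ax":0,"ay":0,"az":0,"claw":0.5},{"x":0,"y":0,"z":0,"ax":0,"ay":0,"az":0,"claw":1},{"x":0,"y":0,"z":0,"ax":0,"ay":0,"az":0,"claw":1},{"x":0,"y":0,"z":0,"ax":0,"ay":0,"az":0,"claw":1},{"x":0,"y":0,"z":0,"ax":0,"ay":0,"az":0,"claw":1}]'
python3 -m crank '[{"x":0,"y":0,"z":0,"ax":0,"ay":0,"az":0,"claw":1},{"x":0,"y":0,"z":0,"ax":0,"ay":0,"az":0,"claw":1},{"x":0,"y":0,"z":0,"ax":0,"ay":0,"az":0,"claw":1},{"x":0,"y":0,"z":0,"ax":0,"ay":0,"az":0,"claw":1},{"x":0,"y":0,"z":0,"ax":0,"ay":0,"az":0,"claw":1}]'
```

```text
time: 2.8
ee_pos: [0.5456, 0.1556, 0.0374]
eef_rot: [0.867, 0.498, -0.001, -0.0]
ft_force: [0.3, -0.6, 0.3]
width: 0.054
time: 3.22
ee_pos: [0.547, 0.1554, 0.0383]
eef_rot: [0.867, 0.498, 0.001, -0.0]
ft_force: [0.5, 0.9, 0.6]
width: 0.0246
time: 3.63
ee_pos: [0.5467, 0.1554, 0.0377]
eef_rot: [0.867, 0.498, 0.0, -0.0]
ft_force: [-0.4, -0.4, 3.7]
width: 0.0156
```

```bash
python3 -m crank '[{"x":-0.0055,"y":0.0003,"z":0,"ax":0,"ay":0,"az":-0.05,"claw":1},{"x":-0.0109,"y":0.0011,"z":0,"ax":0,"ay":0,"az":-0.1,"claw":1},{"x":-0.0163,"y":0.0025,"z":0,"ax":0,"ay":0,"az":-0.15,"claw":1},{"x":-0.0214,"y":0.0043,"z":0,"ax":0,"ay":0,"az":-0.2,"claw":1},{"x":-0.0264,"y":0.0067,"z":0,"ax":0,"ay":0,"az":-0.25,"claw":1}]'
python3 -m crank '[{"x":-0.0055,"y":0.0003,"z":0,"ax":0,"ay":0,"az":-0.05,"claw":1},{"x":-0.0109,"y":0.0011,"z":0,"ax":0,"ay":0,"az":-0.1,"claw":1},{"x":-0.0163,"y":0.0025,"z":0,"ax":0,"ay":0,"az":-0.15,"claw":1},{"x":-0.0214,"y":0.0043,"z":0,"ax":0,"ay":0,"az":-0.2,"claw":1},{"x":-0.0264,"y":0.0067,"z":0,"ax":0,"ay":0,"az":-0.25,"claw":1}]'
python3 -c "from h import *;st();go((0.5925,0.1321,.03),0)"
```

```text
time: 4.05
ee_pos: [0.5404, 0.1294, 0.0379]
eef_rot: [0.715, 0.699, 0.001, 0.001]
ft_force: [7.6, 1.6, -3.6]
width: 0.0151
time: 4.47
ee_pos: [0.5457, 0.103, 0.0377]
eef_rot: [0.52, 0.854, 0.001, 0.0]
ft_force: [2.7, 3.2, -0.5]
width: 0.0156
{'time': 4.4667, 'ee_pos': [0.5457, 0.103, 0.0377], 'eef_rot': [0.5203, 0.854, 0.0009, 0.0004], 'ft_force': [2.7166, 3.211, -0.5184], 'width': 0.0156, 'joint_positions': [-0.341, 0.357, 0.0851, 1.8476, -0.0378, 0.9366, 1.8082]}
[[-0.459, 0.889, 0.002], [0.889, 0.459, 0.001], [0.0, 0.002, -1.0]]
shift [0.0044 0.0549 0.0078] turn [ 5.0000e-04 -1.1000e-03  1.0236e+00] t 4.4667
```

```bash
python3 -m crank '[{"x":-0.0055,"y":0.0003,"z":0,"ax":0,"ay":0,"az":-0.05,"claw":1},{"x":-0.0109,"y":0.0011,"z":0,"ax":0,"ay":0,"az":-0.1,"claw":1},{"x":-0.0163,"y":0.0025,"z":0,"ax":0,"ay":0,"az":-0.15,"claw":1},{"x":-0.0185,"y":0.003,"z":0,"ax":0,"ay":0,"az":-0.17,"claw":1},{"x":-0.0185,"y":0.003,"z":0,"ax":0,"ay":0,"az":-0.17,"claw":1}]'
python3 -c "from h import *;st();go((0.5925,0.1321,.03),0)"
```

```text
time: 4.88
ee_pos: [0.5544, 0.0883, 0.0373]
eef_rot: [0.369, 0.929, -0.0, -0.002]
ft_force: [-8.5, 2.8, 8.4]
width: 0.0155
{'time': 4.8833, 'ee_pos': [0.5544, 0.0883, 0.0373], 'eef_rot': [0.3691, 0.9294, -0.0001, -0.002], 'ft_force': [-8.4871, 2.7875, 8.445], 'width': 0.0155, 'joint_positions': [-0.2676, 0.3726, 0.035, 1.8246, -0.0183, 0.9481, 2.1611]}
[[-0.727, 0.686, -0.004], [0.686, 0.727, 0.001], [0.004, -0.002, -1.0]]
shift [0.0023 0.058  0.0072] turn [-2.6000e-03  2.0000e-04  1.1927e+00] t 4.8833
```

```bash
python3 -m crank '[{"x":0.002,"y":0,"z":0,"ax":0,"ay":0,"az":0,"claw":0},{"x":0.002,"y":0,"z":0,"ax":0,"ay":0,"az":0,"claw":0},{"x":0.002,"y":0,"z":0,"ax":0,"ay":0,"az":0,"claw":0},{"x":0.002,"y":0,"z":0,"ax":0,"ay":0,"az":0,"claw":0},{"x":0.002,"y":0,"z":-0.02,"ax":0,"ay":0,"az":0,"claw":0}]'
python3 -m crank '[{"x":0,"y":0,"z":-0.04,"ax":0,"ay":0,"az":0,"claw":0},{"x":0,"y":0,"z":-0.08,"ax":0,"ay":0,"az":0,"claw":0},{"x":0,"y":0,"z":-0.12,"ax":0,"ay":0,"az":0,"claw":0},{"x":0,"y":0,"z":-0.145,"ax":0,"ay":0,"az":0,"claw":0},{"x":0,"y":0,"z":-0.145,"ax":0,"ay":0,"az":0,"claw":0}]'
python3 -c "from h import *;st();go((0.60,-.18,.2),1.823)"
```

```text
time: 5.3
ee_pos: [0.5523, 0.0881, 0.0544]
eef_rot: [0.371, 0.929, -0.002, -0.002]
ft_force: [-0.9, 0.8, -0.0]
width: 0.0396
time: 5.72
ee_pos: [0.5575, 0.0891, 0.2089]
eef_rot: [0.371, 0.929, 0.003, 0.004]
ft_force: [0.6, 0.5, 0.2]
width: 0.0435
{'time': 5.7167, 'ee_pos': [0.5575, 0.0891, 0.2089], 'eef_rot': [0.371, 0.9286, 0.0028, 0.0039], 'ft_force': [0.5774, 0.5471, 0.2121], 'width': 0.0435, 'joint_positions': [-0.2792, 0.1981, 0.0455, 1.6572, -0.0093, 1.2769, 2.1496]}
[[-0.725, 0.689, 0.009], [0.689, 0.725, 0.002], [-0.005, 0.008, -1.0]]
shift [-0.2162 -0.1658  0.0087] turn [0.0047 0.0014 0.2793] t 5.7167
```

```bash
python3 -m crank '[{"x":-0.032,"y":-0.025,"z":0,"ax":0,"ay":0,"az":0.05,"claw":0},{"x":-0.064,"y":-0.05,"z":0,"ax":0,"ay":0,"az":0.1,"claw":0},{"x":-0.096,"y":-0.074,"z":0,"ax":0,"ay":0,"az":0.15,"claw":0},{"x":-0.128,"y":-0.098,"z":0,"ax":0,"ay":0,"az":0.2,"claw":0},{"x":-0.160,"y":-0.123,"z":0,"ax":0,"ay":0,"az":0.25,"claw":0}]'
python3 -c "from h import *;st();go((0.60,-.18,.2),1.823)"
```

```text
time: 6.13
ee_pos: [0.5858, -0.1126, 0.2021]
eef_rot: [0.591, 0.807, -0.0, -0.0]
ft_force: [1.2, 0.1, -1.1]
width: 0.0437
{'time': 6.1333, 'ee_pos': [0.5858, -0.1126, 0.2021], 'eef_rot': [0.5909, 0.8067, -0.0001, -0.0], 'ft_force': [1.1631, 0.0751, -1.092], 'width': 0.0437, 'joint_positions': [-0.0764, 0.2797, 0.2304, 1.5819, -0.0655, 1.2877, 2.0409]}
[[-0.302, 0.953, -0.0], [0.953, 0.302, -0.0], [-0.0, -0.0, -1.0]]
shift [-0.0686 -0.0068  0.0021] turn [-0.0001  0.      0.0271] t 6.1333
```

```bash
python3 -m crank '[{"x":-0.03,"y":-0.007,"z":0,"ax":0,"ay":0,"az":0.027,"claw":0},{"x":-0.06,"y":-0.007,"z":0,"ax":0,"ay":0,"az":0.027,"claw":0},{"x":-0.068,"y":-0.007,"z":0,"ax":0,"ay":0,"az":0.027,"claw":0.3},{"x":-0.068,"y":-0.007,"z":0,"ax":0,"ay":0,"az":0.027,"claw":0.3},{"x":-0.068,"y":-0.007,"z":0,"ax":0,"ay":0,"az":0.027,"claw":0.3}]'
python3 - <<'E'
from h import *
w=snap('wrist','w4.png'); a=snap('scene','a4.png'); st()
o=np.zeros((390,800,3),np.uint8)
o[:,:500]=np.clip(cv2.resize(w['color'][:195,130:380],None,fx=2,fy=2)*1.1,0,255)
x=cv2.resize(a['color'][195:305,260:360],None,fx=3,fy=3);o[:330,500:]=np.clip(x*1.4,0,255);cv2.imwrite('pics/w4b.png',o)
print(proj(w,(.5365,-.195,.052)))
E
```

```text
time: 6.55
ee_pos: [0.5999, -0.1769, 0.2018]
eef_rot: [0.611, 0.792, -0.0, -0.001]
ft_force: [1.0, 0.6, -0.5]
width: 0.0334
{'time': 6.65, 'ee_pos': [0.6002, -0.1754, 0.2022], 'eef_rot': [0.6096, 0.7927, 0.0003, -0.0005], 'ft_force': [-0.7453, 0.2074, -0.2007], 'width': 0.0318, 'joint_positions': [0.002, 0.3454, 0.2687, 1.503, -0.0942, 1.3064, 2.1106]}
[[-0.257, 0.966, -0.0], [0.966, 0.257, 0.001], [0.001, -0.0, -1.0]]
[250.7 109.5]
```

View pics/w4b.png

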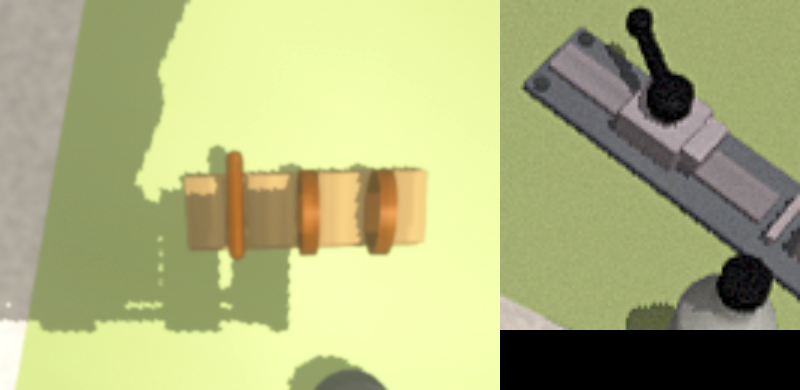

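The lever is at its open stop. The lens top edge runs from (235,152) to (237,258) in the crop, nearly parallel to image y.

Run:
```python
from h import *
w=load('w4');P=np.array([plane(w,130+u/2,v/2,.052) for u,v in[(234.5,152.5),(237,258)]])
d=P[1]-P[0];m=P.mean(0);print(P,m,np.linalg.norm(d),np.arctan2(d[1],d[0]))
K=np.array([plane(w,130+u/2,v/2,.02) for u,v in[(184,175),(187,250),(427,169),(427,247)]]);e=K[2]+K[3]-K[0]-K[1];print('rack',K.mean(0),np.arctan2(e[1],e[0]))
go((m[0],m[1],.13),np.arctan2(d[1],d[0])+np.pi/2)
```

```text
[[ 0.5086 -0.2056  0.052 ]
 [ 0.5545 -0.1925  0.052 ]] [ 0.53155 -0.19905  0.052  ] 0.04773279794858033 0.2780118892288826
rack [ 0.52425  -0.163775  0.02    ] 1.8455777770187312
shift [-0.0053 -0.0724  0.0722] turn [-0.     -0.0006 -0.0092] t 6.65
```

```bash
python3 -m crank '[{"x":-0.003,"y":-0.035,"z":0.02,"ax":0,"ay":0,"az":0,"claw":0.5},{"x":-0.0053,"y":-0.072,"z":0.04,"ax":0,"ay":0,"az":0,"claw":0.5},{"x":-0.0053,"y":-0.072,"z":0.08,"ax":0,"ay":0,"az":0,"claw":0.5},{"x":-0.0053,"y":-0.072,"z":0.11,"ax":0,"ay":0,"az":0,"claw":0.5},{"x":-0.0053,"y":-0.072,"z":0.11,"ax":0,"ay":0,"az":0,"claw":0.5}]' 20
python3 -c "from h import *;st();go((0.5315,-.199,.0455),1.835)"
```

```text
time: 7.07
ee_pos: [0.5282, -0.1981, 0.0873]
eef_rot: [0.61, 0.793, -0.001, -0.004]
ft_force: [-1.0, 1.4, -1.3]
width: 0.0221
{'time': 7.0667, 'ee_pos': [0.5282, -0.1981, 0.0873], 'eef_rot': [0.6097, 0.7926, -0.0013, -0.004], 'ft_force': [-0.9813, 1.4471, -1.2867], 'width': 0.0221, 'joint_positions': [0.047, 0.3232, 0.2734, 1.7878, -0.0993, 1.0523, 2.187]}
[[-0.256, 0.967, -0.008], [0.967, 0.256, 0.003], [0.005, -0.007, -1.0]]
shift [-0.0019  0.0032  0.0418] turn [-0.0034 -0.0024 -0.0024] t 7.0667
```

```bash
python3 -m crank '[{"x":0,"y":0,"z":0.01,"ax":0,"ay":0,"az":0,"claw":0.5},{"x":0,"y":0,"z":0.02,"ax":0,"ay":0,"az":0,"claw":0.5},{"x":0,"y":0,"z":0.028,"ax":0,"ay":0,"az":0,"claw":0.5},{"x":0,"y":0,"z":0.028,"ax":0,"ay":0,"az":0,"claw":0.5},{"x":0,"y":0,"z":0.028,"ax":0,"ay":0,"az":0,"claw":0.5}]' 20
python3 -c "from h import *;st();go((0.5315,-.199,.0455),1.835)"
```

```text
time: 7.48
ee_pos: [0.5321, -0.2008, 0.0648]
eef_rot: [0.61, 0.792, 0.0, 0.0]
ft_force: [-0.0, 0.1, 0.6]
width: 0.0218
{'time': 7.4833, 'ee_pos': [0.5321, -0.2008, 0.0648], 'eef_rot': [0.6105, 0.792, 0.0001, 0.0001], 'ft_force': [-0.0085, 0.1279, 0.5718], 'width': 0.0218, 'joint_positions': [0.0535, 0.3543, 0.2701, 1.8011, -0.1103, 1.0006, 2.1956]}
[[-0.255, 0.967, 0.0], [0.967, 0.255, 0.0], [-0.0, 0.0, -1.0]]
shift [ 0.0019 -0.0002  0.0193] turn [ 0.0001  0.     -0.0033] t 7.4833
```

```bash
python3 -m crank '[{"x":0.002,"y":0,"z":0.007,"ax":0,"ay":0,"az":-0.002,"claw":0.5},{"x":0.002,"y":0,"z":0.014,"ax":0,"ay":0,"az":-0.002,"claw":0.5},{"x":0.002,"y":0,"z":0.0193,"ax":0,"ay":0,"az":-0.002,"claw":0.5},{"x":0.002,"y":0,"z":0.0193,"ax":0,"ay":0,"az":-0.002,"claw":0.5},{"x":0.002,"y":0,"z":0.0193,"ax":0,"ay":0,"az":-0.002,"claw":0.5}]' 20
python3 -m crank '[{"x":0,"y":0,"z":0,"ax":0,"ay":0,"az":0,"claw":0.7},{"x":0,"y":0,"z":0,"ax":0,"ay":0,"az":0,"claw":1},{"x":0,"y":0,"z":0,"ax":0,"ay":0,"az":0,"claw":1},{"x":0,"y":0,"z":0,"ax":0,"ay":0,"az":0,"claw":1},{"x":0,"y":0,"z":0,"ax":0,"ay":0,"az":0,"claw":1}]' 20
python3 -c "from h import *;st()"
```

```text
time: 7.9
ee_pos: [0.531, -0.1989, 0.0448]
eef_rot: [0.609, 0.793, -0.0, -0.0]
ft_force: [0.8, 0.8, 0.1]
width: 0.0217
time: 8.32
ee_pos: [0.5315, -0.199, 0.0454]
eef_rot: [0.609, 0.793, 0.0, 0.0]
ft_force: [1.4, -0.1, 0.8]
width: 0.0073
{'time': 8.3167, 'ee_pos': [0.5315, -0.199, 0.0454], 'eef_rot': [0.609, 0.7932, 0.0001, 0.0002], 'ft_force': [1.4259, -0.0739, 0.8328], 'width': 0.0073, 'joint_positions': [0.0559, 0.377, 0.2645, 1.8179, -0.1178, 0.9616, 2.2022]}
[[-0.258, 0.966, 0.0], [0.966, 0.258, -0.0], [-0.0, 0.0, -1.0]]
```

```bash
python3 -m crank '[{"x":0,"y":0,"z":-0.01,"ax":0,"ay":0,"az":0,"claw":1},{"x":0,"y":0,"z":-0.025,"ax":0,"ay":0,"az":0,"claw":1},{"x":0,"y":0,"z":-0.05,"ax":0,"ay":0,"az":0,"claw":1},{"x":0,"y":0,"z":-0.08,"ax":0,"ay":0,"az":0,"claw":1},{"x":0,"y":0,"z":-0.105,"ax":0,"ay":0,"az":0,"claw":1}]'
python3 - <<'E'
from h import *
from scipy.ndimage import map_coordinates
w=load('w3');a=load('a');Y=np.array([np.cos(1.341),np.sin(1.341)]);X=np.array([Y[1],-Y[0]]);c=np.array([.5988,.1517])
for nm,cam in(('w',w),('a',a)):
  g=cv2.cvtColor(cam['color'],cv2.COLOR_BGR2GRAY).astype(float)
  for z,lo,hi in((.022,.055,.077),(.046,.078,.105),(.01,.104,.124)):
    ys=np.arange(lo,hi,.001);v=[]
    for y in ys:
        P=[proj(cam,[*(c+y*Y+x*X),z]) for x in np.arange(-.012,.0121,.003)];v.append(map_coordinates(g,np.array([[p[1],p[0]] for p in P]).T,order=1).mean())
    print(nm,z,lo,np.round(v).astype(int).tolist())
st();go((*(c+.0755*Y),.15),1.341)
E
```

```text
time: 8.73
ee_pos: [0.5313, -0.1992, 0.1527]
eef_rot: [0.609, 0.793, 0.0, 0.0]
ft_force: [0.3, -1.1, 0.3]
width: 0.0079
w 0.022 0.055 [161, 155, 139, 119, 107, 105, 117, 166, 210, 223, 226, 227, 212, 181, 160, 144, 125, 112, 108, 108, 107, 106]
w 0.046 0.078 [113, 119, 121, 119, 120, 143, 197, 223, 229, 230, 230, 230, 230, 230, 230, 230, 233, 233, 232, 225, 203, 177, 169, 169, 169, 167, 177]
w 0.01 0.104 [232, 227, 208, 184, 170, 169, 169, 169, 167, 180, 209, 222, 225, 225, 225, 225, 225, 225, 225, 225, 225]
a 0.022 0.055 [71, 67, 68, 69, 65, 53, 46, 62, 91, 108, 110, 110, 108, 91, 67, 64, 70, 69, 64, 52, 43, 40]
a 0.046 0.078 [61, 60, 58, 52, 46, 55, 76, 97, 109, 108, 106, 106, 105, 105, 104, 106, 108, 109, 109, 102, 89, 73, 64, 66, 64, 63, 62]
a 0.01 0.104 [71, 71, 71, 71, 70, 70, 70, 70, 69, 70, 77, 94, 108, 110, 108, 107, 108, 108, 108, 108, 107]
{'time': 8.7333, 'ee_pos': [0.5313, -0.1992, 0.1527], 'eef_rot': [0.6091, 0.7931, 0.0002, 0.0004], 'ft_force': [0.2981, -1.1351, 0.3152], 'width': 0.0079, 'joint_positions': [0.0354, 0.2548, 0.2836, 1.7237, -0.0766, 1.1731, 2.1717]}
[[-0.258, 0.966, 0.001], [0.966, 0.258, -0.0], [-0.0, 0.001, -1.0]]
shift [0.3882 0.1913 0.0027] turn [4.000e-04 1.000e-04 2.454e-01] t 8.7333
```

```bash
python3 -m crank '[{"x":0.03,"y":0.015,"z":0,"ax":0,"ay":0,"az":0.03,"claw":1},{"x":0.062,"y":0.031,"z":0,"ax":0,"ay":0,"az":0.06,"claw":1},{"x":0.095,"y":0.047,"z":0,"ax":0,"ay":0,"az":0.11,"claw":1},{"x":0.128,"y":0.063,"z":0,"ax":0,"ay":0,"az":0.16,"claw":1},{"x":0.16,"y":0.079,"z":0,"ax":0,"ay":0,"az":0.2,"claw":1}]'
python3 -c "from h import *;st();go((.6159,.2245,.15),1.341)"
```

```text
time: 9.15
ee_pos: [0.5664, -0.0222, 0.1512]
eef_rot: [0.756, 0.654, 0.0, 0.0]
ft_force: [0.5, 0.3, -0.4]
width: 0.0075
{'time': 9.15, 'ee_pos': [0.5664, -0.0222, 0.1512], 'eef_rot': [0.7562, 0.6543, 0.0004, 0.0002], 'ft_force': [0.4857, 0.335, -0.373], 'width': 0.0075, 'joint_positions': [-0.2311, 0.253, 0.2213, 1.724, -0.06, 1.1703, 1.4334]}
[[0.144, 0.99, 0.001], [0.99, -0.144, 0.0], [0.0, 0.001, -1.0]]
shift [0.2513 0.0136 0.0014] turn [ 0.0004 -0.0002  0.0428] t 9.15
```

```bash
python3 -m crank '[{"x":0.035,"y":0.002,"z":0,"ax":0,"ay":0,"az":0.01,"claw":1},{"x":0.07,"y":0.004,"z":0,"ax":0,"ay":0,"az":0.02,"claw":1},{"x":0.105,"y":0.006,"z":0,"ax":0,"ay":0,"az":0.03,"claw":1},{"x":0.14,"y":0.008,"z":0,"ax":0,"ay":0,"az":0.043,"claw":1},{"x":0.175,"y":0.009,"z":0,"ax":0,"ay":0,"az":0.043,"claw":1}]'
python3 -c "from h import *;go((.6159,.2245,.11),1.341)"
```

```text
time: 9.57
ee_pos: [0.5996, 0.1497, 0.1512]
eef_rot: [0.783, 0.623, 0.0, 0.0]
ft_force: [1.3, -1.4, -1.0]
width: 0.0076
shift [ 0.0765 -0.001   0.0412] turn [ 0.0003 -0.0002  0.0016] t 9.5667
```

```bash
python3 -m crank '[{"x":0.03,"y":0,"z":0,"ax":0,"ay":0,"az":0,"claw":1},{"x":0.055,"y":0,"z":0,"ax":0,"ay":0,"az":0,"claw":1},{"x":0.072,"y":0,"z":0.015,"ax":0,"ay":0,"az":0,"claw":1},{"x":0.072,"y":0,"z":0.035,"ax":0,"ay":0,"az":0,"claw":1},{"x":0.072,"y":0,"z":0.045,"ax":0,"ay":0,"az":0,"claw":1}]'
python3 -m crank '[{"x":0,"y":0,"z":0,"ax":0,"ay":0,"az":0,"claw":1},{"x":0,"y":0,"z":0,"ax":0,"ay":0,"az":0,"claw":1},{"x":0,"y":0,"z":0,"ax":0,"ay":0,"az":0,"claw":1},{"x":0,"y":0,"z":0,"ax":0,"ay":0,"az":0,"claw":1},{"x":0,"y":0,"z":0,"ax":0,"ay":0,"az":0,"claw":1}]'
python3 - <<'E'
from h import *
go((.6159,.2245,.0475),1.341)
a=snap('scene','a5.png');b=snap('side','b5.png')
A=cv2.resize(a['color'][200:310,300:430],None,fx=4,fy=4);B=cv2.resize(b['color'][70:180,215:280],None,fx=4,fy=4)
o=np.zeros((440,780,3),np.uint8);o[:,:520]=A;o[:,520:]=B;cv2.imwrite('pics/a5b.png',np.clip(o*1.6,0,255).astype(np.uint8))
E
```

```text
time: 9.98
ee_pos: [0.6144, 0.2194, 0.1036]
eef_rot: [0.781, 0.624, -0.001, -0.0]
ft_force: [-0.6, -0.8, -0.6]
width: 0.0079
time: 10.4
ee_pos: [0.6161, 0.218, 0.1065]
eef_rot: [0.782, 0.623, 0.001, 0.0]
ft_force: [0.6, -0.6, -0.3]
width: 0.0077
shift [ 0.0063 -0.0017  0.059 ] turn [ 0.0007 -0.0005  0.0021] t 10.4
```

View pics/a5b.png

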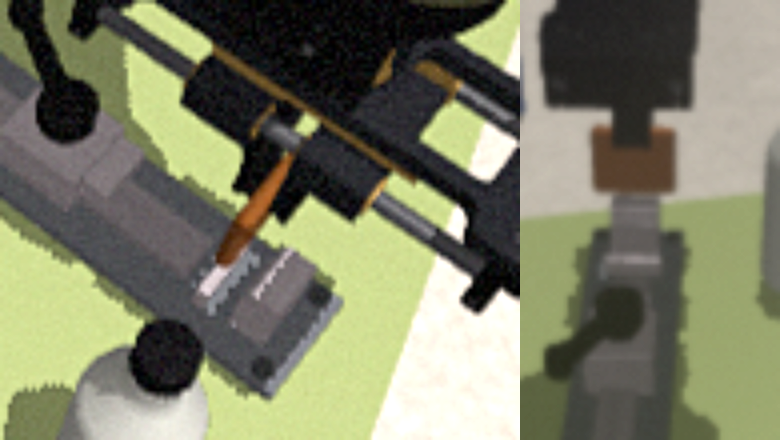

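The lens is held upright and centred under the fingers. In the side view its mid column is at 633, against about 635 for the fixed jaw.

```bash
python3 -m crank '[{"x":0.0063,"y":-0.0017,"z":0,"ax":0,"ay":0,"az":0.002,"claw":1},{"x":0.0063,"y":-0.0017,"z":0.005,"ax":0,"ay":0,"az":0.002,"claw":1},{"x":0.0063,"y":-0.0017,"z":0.012,"ax":0,"ay":0,"az":0.002,"claw":1},{"x":0.0063,"y":-0.0017,"z":0.012,"ax":0,"ay":0,"az":0.002,"claw":1},{"x":0.0063,"y":-0.0017,"z":0.012,"ax":0,"ay":0,"az":0.002,"claw":1}]'
python3 -c "from h import *;go((.6159,.2245,.0475),1.341)"
```

```text
time: 10.92
ee_pos: [0.6147, 0.2245, 0.0923]
eef_rot: [0.783, 0.622, -0.001, -0.0]
ft_force: [-0.4, 0.5, -0.5]
width: 0.0074
shift [0.0003 0.0013 0.0447] turn [-0.0006  0.0005  0.0005] t 10.9167
```

```bash
python3 -m crank '[{"x":0,"y":0.001,"z":0.006,"ax":0,"ay":0,"az":0,"claw":1},{"x":0,"y":0.001,"z":0.012,"ax":0,"ay":0,"az":0,"claw":1},{"x":0,"y":0.001,"z":0.018,"ax":0,"ay":0,"az":0,"claw":1},{"x":0,"y":0.001,"z":0.025,"ax":0,"ay":0,"az":0,"claw":1},{"x":0,"y":0.001,"z":0.025,"ax":0,"ay":0,"az":0,"claw":1}]'
python3 -c "from h import *;go((.6159,.2245,.0475),1.341)"
```

```text
time: 11.33
ee_pos: [0.6152, 0.2241, 0.0662]
eef_rot: [0.783, 0.622, -0.001, -0.0]
ft_force: [-0.3, -0.7, -1.3]
width: 0.0076
shift [0.0006 0.0007 0.0187] turn [-0.0011  0.0008  0.0005] t 11.3333
```

```bash
python3 -m crank '[{"x":0,"y":0.0005,"z":0.004,"ax":0,"ay":0,"az":0,"claw":1},{"x":0,"y":0.0005,"z":0.008,"ax":0,"ay":0,"az":0,"claw":1},{"x":0,"y":0.0005,"z":0.012,"ax":0,"ay":0,"az":0,"claw":1},{"x":0,"y":0.0005,"z":0.012,"ax":0,"ay":0,"az":0,"claw":1},{"x":0,"y":0.0005,"z":0.012,"ax":0,"ay":0,"az":0,"claw":1}]'
python3 -c "from h import *;go((.6159,.2245,.0475),1.341);st()"
```

```text
time: 11.75
ee_pos: [0.6166, 0.2244, 0.056]
eef_rot: [0.783, 0.622, -0.0, -0.0]
ft_force: [0.7, 0.0, -0.4]
width: 0.0076
shift [-0.     -0.0007  0.0085] turn [-0.0001  0.0001  0.0005] t 11.75
{'time': 11.75, 'ee_pos': [0.6166, 0.2244, 0.056], 'eef_rot': [0.7832, 0.6218, -0.0001, -0.0001], 'ft_force': [0.7309, 0.016, -0.3874], 'width': 0.0076, 'joint_positions': [-0.5031, 0.5293, 0.1129, 1.5543, -0.0652, 1.062, 0.9684]}
[[0.227, 0.974, -0.0], [0.974, -0.227, -0.0], [-0.0, -0.0, -1.0]]
```

```bash
python3 -m crank '[{"x":0,"y":-0.0005,"z":0.002,"ax":0,"ay":0,"az":0,"claw":1},{"x":0,"y":-0.0005,"z":0.004,"ax":0,"ay":0,"az":0,"claw":1},{"x":0,"y":-0.0005,"z":0.006,"ax":0,"ay":0,"az":0,"claw":1},{"x":0,"y":-0.0005,"z":0.008,"ax":0,"ay":0,"az":0,"claw":1},{"x":0,"y":-0.0005,"z":0.0085,"ax":0,"ay":0,"az":0,"claw":1}]'
python3 -c "from h import *;go((.6159,.2245,.0475),1.341)"
```

```text
time: 12.17
ee_pos: [0.6161, 0.2245, 0.0475]
eef_rot: [0.783, 0.622, -0.0, -0.0]
ft_force: [-1.6, 0.0, 2.2]
width: 0.0076
shift [-0.     -0.0002  0.    ] turn [-0.0001  0.      0.0005] t 12.1667
```

```bash
python3 -m crank '[{"x":0,"y":0,"z":0.0005,"ax":0,"ay":0,"az":0,"claw":1},{"x":0,"y":0,"z":0.0008,"ax":0,"ay":0,"az":0,"claw":1},{"x":0,"y":0,"z":0.0008,"ax":0,"ay":0,"az":0,"claw":1},{"x":0,"y":0,"z":0.0008,"ax":0,"ay":0,"az":0,"claw":1},{"x":0,"y":0,"z":0.0008,"ax":0,"ay":0,"az":0,"claw":1}]'
python3 -m crank '[{"x":0,"y":0,"z":0,"ax":0,"ay":0,"az":0,"claw":0.85},{"x":0,"y":0,"z":0,"ax":0,"ay":0,"az":0,"claw":0.75},{"x":0,"y":0,"z":0,"ax":0,"ay":0,"az":0,"claw":0.65},{"x":0,"y":0,"z":0,"ax":0,"ay":0,"az":0,"claw":0.55},{"x":0,"y":0,"z":0,"ax":0,"ay":0,"az":0,"claw":0.5}]'
python3 -m crank '[{"x":0,"y":0,"z":-0.005,"ax":0,"ay":0,"az":0,"claw":0.5},{"x":0,"y":0,"z":-0.015,"ax":0,"ay":0,"az":0,"claw":0.5},{"x":0,"y":0,"z":-0.04,"ax":0,"ay":0,"az":0,"claw":0.5},{"x":0,"y":0,"z":-0.07,"ax":0,"ay":0,"az":0,"claw":0.5},{"x":0,"y":0,"z":-0.08,"ax":0,"ay":0,"az":0,"claw":0.5}]'
python3 -c "from h import *;st()"
```

```text
time: 12.58
ee_pos: [0.6162, 0.2247, 0.0475]
eef_rot: [0.783, 0.622, 0.0, -0.0]
ft_force: [-2.8, -0.8, 5.5]
width: 0.0078
time: 13.0
ee_pos: [0.6161, 0.2245, 0.0467]
eef_rot: [0.783, 0.622, -0.0, -0.0]
ft_force: [0.3, 0.1, -0.4]
width: 0.0188
time: 13.42
ee_pos: [0.6181, 0.2251, 0.1325]
eef_rot: [0.783, 0.622, 0.003, 0.001]
ft_force: [0.8, -0.6, 0.2]
width: 0.0214
{'time': 13.4167, 'ee_pos': [0.6181, 0.2251, 0.1325], 'eef_rot': [0.7833, 0.6217, 0.003, 0.0008], 'ft_force': [0.8385, -0.6036, 0.1663], 'width': 0.0214, 'joint_positions': [-0.5094, 0.4552, 0.1215, 1.4908, -0.0575, 1.1929, 0.9625]}
[[0.227, 0.974, 0.006], [0.974, -0.227, 0.003], [0.004, 0.005, -1.0]]
```

```bash
python3 -c "from h import *;go((.639,.177,.2),2.34)"
```

```text
shift [-0.0419  0.0316 -0.0675] turn [ 0.0032 -0.0005 -0.4991] t 13.4167
```

```bash
python3 -m crank '[{"x":0,"y":0,"z":-0.03,"ax":0,"ay":0,"az":0,"claw":-0.1},{"x":-0.01,"y":0.01,"z":-0.06,"ax":0,"ay":0,"az":-0.06,"claw":-0.1},{"x":-0.02,"y":0.02,"z":-0.0675,"ax":0,"ay":0,"az":-0.12,"claw":-0.1},{"x":-0.035,"y":0.03,"z":-0.0675,"ax":0,"ay":0,"az":-0.18,"claw":-0.1},{"x":-0.0419,"y":0.0316,"z":-0.0675,"ax":0,"ay":0,"az":-0.24,"claw":-0.1}]'
python3 -m crank '[{"x":0,"y":0,"z":0,"ax":0,"ay":0,"az":-0.06,"claw":-0.1},{"x":0,"y":0,"z":0,"ax":0,"ay":0,"az":-0.12,"claw":-0.1},{"x":0,"y":0,"z":0,"ax":0,"ay":0,"az":-0.18,"claw":-0.1},{"x":0,"y":0,"z":0,"ax":0,"ay":0,"az":-0.24,"claw":-0.1},{"x":0,"y":0,"z":0,"ax":0,"ay":0,"az":-0.26,"claw":-0.1}]'
python3 - <<'E'
from h import *
w=snap('wrist','w6.png');a=snap('scene','a6.png');st()
o=np.zeros((400,800,3),np.uint8);W=cv2.resize(w['color'][:200,130:360],None,fx=2,fy=2);o[:,:460]=W
o[:396,460:]=np.clip(cv2.resize(a['color'][225:324,325:410],None,fx=4,fy=4)*1.5,0,255);cv2.imwrite('pics/w6b.png',o)
print(proj(w,(.5925,.1321,.063)))
E
```

```text
time: 13.83
ee_pos: [0.6392, 0.1738, 0.1964]
eef_rot: [0.612, 0.791, 0.001, 0.001]
ft_force: [0.3, -1.1, -1.5]
width: 0.0447
time: 14.25
ee_pos: [0.6376, 0.1764, 0.1953]
eef_rot: [0.386, 0.922, 0.0, 0.0]
ft_force: [-0.5, -0.8, -0.8]
width: 0.0476
{'time': 14.35, 'ee_pos': [0.6376, 0.1764, 0.1952], 'eef_rot': [0.3891, 0.9212, 0.0003, 0.0003], 'ft_force': [0.2476, 0.5401, -0.43], 'width': 0.048, 'joint_positions': [-0.329, 0.4244, -0.0136, 1.3934, 0.0056, 1.323, 1.9996]}
[[-0.697, 0.717, 0.001], [0.717, 0.697, 0.0], [-0.0, 0.001, -1.0]]
[252.3 112.3]
```

View pics/w6b.png

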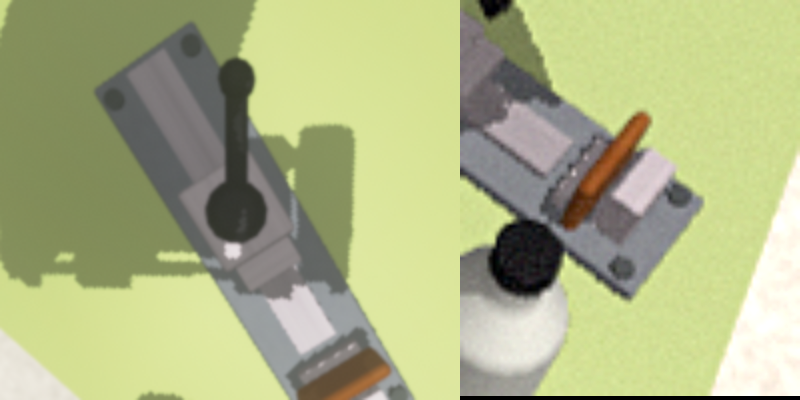

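The lens stands upright in the slot. The knob is at (236,210) and the lever end at (236,78) in the crop, fully open.

Run:
```python
from h import *
w=load('w6');a=load('a6');K=plane(w,130+118,105,.063);print('knob',K)
Y=np.array([np.cos(1.341),np.sin(1.341)]);X=np.array([Y[1],-Y[0]]);c=np.array([.5988,.1517])
print('knob vise',(K[:2]-c)@X,(K[:2]-c)@Y)
for nm,cam in(('w',w),('a',a)):
  h=cv2.cvtColor(cam['color'],cv2.COLOR_BGR2HSV);m=cv2.inRange(h,(3,150,30),(18,255,255))
  n,l,s,_=cv2.connectedComponentsWithStats(m);q=proj(cam,(.6159,.2245,.05))
  ii=[i for i in range(1,n) if s[i,4]>30];i=min(ii,key=lambda i:np.hypot(s[i,0]+s[i,2]/2-q[0],s[i,1]+s[i,3]/2-q[1]))
  vv,uu=np.where(l==i);pts=np.array([plane(cam,u,v,.054)[:2]-c for u,v in zip(uu,vv)]);vx,vy=pts@X,pts@Y
  print(nm,s[i],'x',vx.min(),vx.max(),'y',vy.min(),vy.max())
```

```text
knob [0.5907 0.125  0.063 ]
knob vise -0.0018053688608495695 -0.027843143559524212
w [283 183  41  27 243] x -0.023433091382349912 0.02252510953026948 y 0.0706844198755352 0.0762585776562644
a [350 253  22  29 170] x -0.022098930969594543 0.0429770776218992 y 0.07148321252506258 0.08145298723455958
```

```bash
python3 -c "from h import *;go((.5915,.1253,.044),2.34)"
```

```text
shift [-0.0045 -0.0688  0.1511] turn [0.0004 0.0001 0.0012] t 14.35
```

```bash
python3 -m crank '[{"x":-0.0045,"y":-0.035,"z":0.01,"ax":0,"ay":0,"az":0,"claw":-0.1},{"x":-0.0045,"y":-0.0688,"z":0.025,"ax":0,"ay":0,"az":0,"claw":-0.1},{"x":-0.0045,"y":-0.0688,"z":0.06,"ax":0,"ay":0,"az":0,"claw":-0.1},{"x":-0.0045,"y":-0.0688,"z":0.09,"ax":0,"ay":0,"az":0,"claw":-0.1},{"x":-0.0045,"y":-0.0688,"z":0.11,"ax":0,"ay":0,"az":0,"claw":-0.1}]'
python3 -c "from h import *;go((.5915,.1253,.044),2.34)"
```

```text
time: 14.77
ee_pos: [0.5901, 0.1246, 0.0825]
eef_rot: [0.391, 0.921, -0.0, -0.001]
ft_force: [-0.5, 0.7, 1.2]
width: 0.0478
shift [-0.0005  0.0016  0.0385] turn [-0.0006 -0.0003 -0.0006] t 14.7667
```

```bash
python3 -m crank '[{"x":0,"y":0,"z":0.015,"ax":0,"ay":0,"az":0,"claw":-0.1},{"x":0,"y":0,"z":0.03,"ax":0,"ay":0,"az":0,"claw":-0.1},{"x":0,"y":0,"z":0.0395,"ax":0,"ay":0,"az":0,"claw":-0.1},{"x":0,"y":0,"z":0.0395,"ax":0,"ay":0,"az":0,"claw":-0.1},{"x":0,"y":0,"z":0.0395,"ax":0,"ay":0,"az":0,"claw":0.2}]' 20
python3 -m crank '[{"x":0,"y":0,"z":0,"ax":0,"ay":0,"az":0,"claw":0.4},{"x":0,"y":0,"z":0,"ax":0,"ay":0,"az":0,"claw":1},{"x":0,"y":0,"z":0,"ax":0,"ay":0,"az":0,"claw":1},{"x":0,"y":0,"z":0,"ax":0,"ay":0,"az":0,"claw":1},{"x":0,"y":0,"z":0,"ax":0,"ay":0,"az":0,"claw":1}]'
python3 - <<'E'
from h import *
st();T=R.from_quat(r.read_state()['eef_rot']);print('per mm along Y',T.inv().apply([np.cos(1.341),np.sin(1.341),0]))
E
```

```text
time: 15.18
ee_pos: [0.5913, 0.1254, 0.0453]
eef_rot: [0.39, 0.921, -0.0, -0.0]
ft_force: [-0.2, 0.8, 1.1]
width: 0.0454
time: 15.6
ee_pos: [0.5922, 0.1253, 0.0459]
eef_rot: [0.389, 0.921, 0.001, 0.001]
ft_force: [1.2, -0.7, 4.4]
width: 0.0272
{'time': 15.6, 'ee_pos': [0.5922, 0.1253, 0.0459], 'eef_rot': [0.3894, 0.9211, 0.0006, 0.0009], 'ft_force': [1.2194, -0.6982, 4.3883], 'width': 0.0272, 'joint_positions': [-0.2754, 0.441, -0.0109, 1.7036, 0.0058, 0.9949, 2.0533]}
[[-0.697, 0.717, 0.002], [0.717, 0.697, 0.0], [-0.001, 0.002, -1.0]]
per mm along Y [0.5397389  0.84183204 0.00085603]
```

```bash
python3 -m crank '[{"x":0.0027,"y":0.0042,"z":0,"ax":0,"ay":0,"az":0,"claw":1},{"x":0.0065,"y":0.0101,"z":0,"ax":0,"ay":0,"az":0,"claw":1},{"x":0.0108,"y":0.0168,"z":0,"ax":0,"ay":0,"az":0,"claw":1},{"x":0.0151,"y":0.0236,"z":0,"ax":0,"ay":0,"az":0,"claw":1},{"x":0.0189,"y":0.0295,"z":0,"ax":0,"ay":0,"az":0,"claw":1}]'
python3 -m crank '[{"x":0.0032,"y":0.005,"z":0,"ax":0,"ay":0,"az":0,"claw":1},{"x":0.0065,"y":0.0101,"z":0,"ax":0,"ay":0,"az":0,"claw":1},{"x":0.0092,"y":0.0143,"z":0,"ax":0,"ay":0,"az":0,"claw":1},{"x":0.0108,"y":0.0168,"z":0,"ax":0,"ay":0,"az":0,"claw":1},{"x":0.0108,"y":0.0168,"z":0,"ax":0,"ay":0,"az":0,"claw":1}]'
cat >> h.py <<'E'
def vy():
    s=r.read_state();Y=np.array([np.cos(1.341),np.sin(1.341)]);X=np.array([Y[1],-Y[0]]);d=s['ee_pos'][:2]-np.array([.5988,.1517]);f=np.array(s['ft_force'])[:2]
    print('vise xy',(d@X).round(4),(d@Y).round(4),'f',(f@X).round(1),(f@Y).round(1),'t',s['time'])
E
python3 -c "from h import *;vy()"
```

```text
time: 16.02
ee_pos: [0.6002, 0.1589, 0.0459]
eef_rot: [0.39, 0.921, -0.0, 0.001]
ft_force: [0.7, -4.4, 7.1]
width: 0.0267
time: 16.43
ee_pos: [0.6049, 0.1792, 0.0459]
eef_rot: [0.389, 0.921, 0.0, 0.001]
ft_force: [2.7, -0.5, 4.7]
width: 0.027
vise xy -0.0003 0.0281 f 2.7 0.2 t 16.4333
```

```bash
python3 -m crank '[{"x":0.0007,"y":0.001,"z":0,"ax":0,"ay":0,"az":0,"claw":1},{"x":0.0013,"y":0.002,"z":0,"ax":0,"ay":0,"az":0,"claw":1},{"x":0.002,"y":0.003,"z":0,"ax":0,"ay":0,"az":0,"claw":1},{"x":0.0027,"y":0.0042,"z":0,"ax":0,"ay":0,"az":0,"claw":1},{"x":0.0027,"y":0.0042,"z":0,"ax":0,"ay":0,"az":0,"claw":1}]'
python3 -c "from h import *;vy()"
python3 -m crank '[{"x":0.0003,"y":0.0005,"z":0,"ax":0,"ay":0,"az":0,"claw":1},{"x":0.0006,"y":0.0009,"z":0,"ax":0,"ay":0,"az":0,"claw":1},{"x":0.0008,"y":0.0013,"z":0,"ax":0,"ay":0,"az":0,"claw":1},{"x":0.0008,"y":0.0013,"z":0,"ax":0,"ay":0,"az":0,"claw":1},{"x":0.0008,"y":0.0013,"z":0,"ax":0,"ay":0,"az":0,"claw":1}]'
python3 -c "from h import *;vy()"
```

```text
time: 16.85
ee_pos: [0.6059, 0.1832, 0.0459]
eef_rot: [0.39, 0.921, 0.0, 0.001]
ft_force: [1.5, -3.0, 6.3]
width: 0.0269
vise xy -0.0003 0.0323 f 2.2 -2.6 t 16.85
time: 17.27
ee_pos: [0.6062, 0.1844, 0.0459]
eef_rot: [0.39, 0.921, 0.0, 0.001]
ft_force: [0.9, -3.7, 6.5]
width: 0.0266
vise xy -0.0002 0.0336 f 1.7 -3.4 t 17.2667
```

```bash
python3 -m crank '[{"x":0.0003,"y":0.0005,"z":0,"ax":0,"ay":0,"az":0,"claw":1},{"x":0.0006,"y":0.0009,"z":0,"ax":0,"ay":0,"az":0,"claw":1},{"x":0.0008,"y":0.0013,"z":0,"ax":0,"ay":0,"az":0,"claw":1},{"x":0.0008,"y":0.0013,"z":0,"ax":0,"ay":0,"az":0,"claw":1},{"x":0.0008,"y":0.0013,"z":0,"ax":0,"ay":0,"az":0,"claw":1}]'
python3 -c "from h import *;vy()"
python3 -m crank '[{"x":0.0003,"y":0.0005,"z":0,"ax":0,"ay":0,"az":0,"claw":1},{"x":0.0005,"y":0.0008,"z":0,"ax":0,"ay":0,"az":0,"claw":1},{"x":0.0005,"y":0.0008,"z":0,"ax":0,"ay":0,"az":0,"claw":1},{"x":0.0005,"y":0.0008,"z":0,"ax":0,"ay":0,"az":0,"claw":1},{"x":0.0005,"y":0.0008,"z":0,"ax":0,"ay":0,"az":0,"claw":1}]'
python3 -c "from h import *;vy()"
```

```text
time: 17.68
ee_pos: [0.6066, 0.1859, 0.0459]
eef_rot: [0.39, 0.921, 0.0, 0.001]
ft_force: [1.4, -3.2, 6.9]
width: 0.027
vise xy -0.0002 0.035 f 2.1 -2.8 t 17.6833
time: 18.1
ee_pos: [0.6067, 0.1867, 0.0459]
eef_rot: [0.39, 0.921, -0.0, 0.001]
ft_force: [1.5, -3.5, 7.3]
width: 0.0268
vise xy -0.0002 0.0358 f 2.3 -3.1 t 18.1
```

```bash
python3 -m crank '[{"x":0.0003,"y":0.0005,"z":0,"ax":0,"ay":0,"az":0,"claw":1},{"x":0.0005,"y":0.0008,"z":0,"ax":0,"ay":0,"az":0,"claw":1},{"x":0.0005,"y":0.0008,"z":0,"ax":0,"ay":0,"az":0,"claw":1},{"x":0.0005,"y":0.0008,"z":0,"ax":0,"ay":0,"az":0,"claw":1},{"x":0.0005,"y":0.0008,"z":0,"ax":0,"ay":0,"az":0,"claw":1}]'
python3 -c "from h import *;vy()"
python3 -m crank '[{"x":0.0003,"y":0.0005,"z":0,"ax":0,"ay":0,"az":0,"claw":1},{"x":0.0005,"y":0.0008,"z":0,"ax":0,"ay":0,"az":0,"claw":1},{"x":0.0005,"y":0.0008,"z":0,"ax":0,"ay":0,"az":0,"claw":1},{"x":0.0005,"y":0.0008,"z":0,"ax":0,"ay":0,"az":0,"claw":1},{"x":0.0005,"y":0.0008,"z":0,"ax":0,"ay":0,"az":0,"claw":1}]'
python3 -c "from h import *;vy()"
```

```text
time: 18.52
ee_pos: [0.6068, 0.1868, 0.0459]
eef_rot: [0.39, 0.921, -0.001, 0.001]
ft_force: [-0.3, -5.4, 8.3]
width: 0.0273
vise xy -0.0002 0.036 f 1.0 -5.3 t 18.5167
time: 18.93
ee_pos: [0.6068, 0.1869, 0.0458]
eef_rot: [0.39, 0.921, -0.001, 0.001]
ft_force: [-2.6, -8.4, 10.6]
width: 0.0273
vise xy -0.0002 0.0361 f -0.6 -8.8 t 18.9333
```

The jaw stalled at y = 0.036 as the force rose to 8.8 N, so the lens is snug. I'll release the knob and move to the lever end.

```bash
python3 -m crank '[{"x":0,"y":0,"z":0,"ax":0,"ay":0,"az":0,"claw":0.2},{"x":0,"y":0,"z":0,"ax":0,"ay":0,"az":0,"claw":-0.1},{"x":0,"y":0,"z":0,"ax":0,"ay":0,"az":0,"claw":-0.1},{"x":0,"y":0,"z":0,"ax":0,"ay":0,"az":0,"claw":-0.1},{"x":0,"y":0,"z":-0.01,"ax":0,"ay":0,"az":0,"claw":-0.1}]'
python3 -m crank '[{"x":0,"y":0,"z":-0.03,"ax":0,"ay":0,"az":0,"claw":-0.1},{"x":0,"y":0,"z":-0.04,"ax":0,"ay":0,"az":0,"claw":-0.1},{"x":0,"y":-0.025,"z":-0.04,"ax":0,"ay":0,"az":0,"claw":-0.1},{"x":0,"y":-0.055,"z":-0.04,"ax":0,"ay":0,"az":0,"claw":-0.1},{"x":0,"y":-0.055,"z":-0.04,"ax":0,"ay":0,"az":0,"claw":-0.1}]'
python3 -c "from h import *;st();go((.5673,.1486,.038),2.34)"
```

```text
time: 19.35
ee_pos: [0.6047, 0.1896, 0.0531]
eef_rot: [0.389, 0.921, -0.001, -0.002]
ft_force: [1.4, -0.3, 0.6]
width: 0.0461
time: 19.77
ee_pos: [0.5643, 0.1471, 0.0952]
eef_rot: [0.391, 0.921, -0.001, -0.0]
ft_force: [1.2, 0.8, -0.6]
width: 0.0481
{'time': 19.7667, 'ee_pos': [0.5643, 0.1471, 0.0952], 'eef_rot': [0.3906, 0.9206, -0.0013, -0.0004], 'ft_force': [1.1547, 0.7589, -0.5611], 'width': 0.0481, 'joint_positions': [-0.3184, 0.3445, -0.019, 1.7224, 0.0088, 1.0771, 1.9986]}
[[-0.695, 0.719, -0.002], [0.719, 0.695, -0.002], [-0.0, -0.003, -1.0]]
shift [-0.001   0.0034  0.0572] turn [-0.0014  0.0001 -0.0005] t 19.7667
```

```bash
python3 -m crank '[{"x":-0.001,"y":0.001,"z":0.02,"ax":0,"ay":0,"az":0,"claw":-0.1},{"x":-0.001,"y":0.001,"z":0.04,"ax":0,"ay":0,"az":0,"claw":-0.1},{"x":-0.001,"y":0.001,"z":0.057,"ax":0,"ay":0,"az":0,"claw":-0.1},{"x":-0.001,"y":0.001,"z":0.057,"ax":0,"ay":0,"az":0,"claw":-0.1},{"x":-0.001,"y":0.001,"z":0.057,"ax":0,"ay":0,"az":0,"claw":-0.1}]' 10
python3 -m crank '[{"x":0,"y":0,"z":0,"ax":0,"ay":0,"az":0,"claw":0.4},{"x":0,"y":0,"z":0,"ax":0,"ay":0,"az":0,"claw":1},{"x":0,"y":0,"z":0,"ax":0,"ay":0,"az":0,"claw":1},{"x":0,"y":0,"z":0,"ax":0,"ay":0,"az":0,"claw":1},{"x":0,"y":0,"z":0,"ax":0,"ay":0,"az":0,"claw":1}]'
python3 -m crank '[{"x":0,"y":0,"z":0,"ax":0,"ay":0,"az":0,"claw":1},{"x":0,"y":0,"z":0,"ax":0,"ay":0,"az":0,"claw":1},{"x":0,"y":0,"z":0,"ax":0,"ay":0,"az":0,"claw":1},{"x":0,"y":0,"z":0,"ax":0,"ay":0,"az":0,"claw":1},{"x":0,"y":0,"z":0,"ax":0,"ay":0,"az":0,"claw":1}]'
python3 -c "from h import *;st();go((.6068,.1869,.038),2.34)"
```

```text
time: 20.18
ee_pos: [0.5679, 0.1512, 0.038]
eef_rot: [0.389, 0.921, -0.0, -0.0]
ft_force: [0.3, 0.4, 1.5]
width: 0.048
time: 20.6
ee_pos: [0.5686, 0.1513, 0.0385]
eef_rot: [0.389, 0.921, 0.0, 0.0]
ft_force: [0.5, -0.0, -0.9]
width: 0.0224
time: 21.02
ee_pos: [0.5685, 0.151, 0.0382]
eef_rot: [0.389, 0.921, 0.0, 0.0]
ft_force: [0.0, -1.6, 2.7]
width: 0.0153
{'time': 21.0167, 'ee_pos': [0.5685, 0.151, 0.0382], 'eef_rot': [0.3893, 0.9211, 0.0001, 0.0002], 'ft_force': [0.026, -1.57, 2.6539], 'width': 0.0153, 'joint_positions': [-0.3193, 0.4199, -0.022, 1.7532, 0.011, 0.9681, 1.9962]}
[[-0.697, 0.717, 0.0], [0.717, 0.697, 0.0], [-0.0, 0.0, -1.0]]
shift [-0.0009  0.0525  0.0002] turn [0.0002 0.0001 0.0009] t 21.0167
```

```bash
python3 -m crank '[{"x":0.0053,"y":0.0013,"z":0,"ax":0,"ay":0,"az":0.05,"claw":1},{"x":0.0105,"y":0.0021,"z":0,"ax":0,"ay":0,"az":0.1,"claw":1},{"x":0.0157,"y":0.0034,"z":0,"ax":0,"ay":0,"az":0.15,"claw":1},{"x":0.0206,"y":0.0052,"z":0,"ax":0,"ay":0,"az":0.2,"claw":1},{"x":0.0254,"y":0.0075,"z":0,"ax":0,"ay":0,"az":0.25,"claw":1}]'
python3 -c "from h import *;vy();go((.6068,.1869,.038),2.34)"
python3 -m crank '[{"x":0.0053,"y":0.0003,"z":0,"ax":0,"ay":0,"az":0.05,"claw":1},{"x":0.0105,"y":0.0011,"z":0,"ax":0,"ay":0,"az":0.1,"claw":1},{"x":0.0157,"y":0.0024,"z":0,"ax":0,"ay":0,"az":0.15,"claw":1},{"x":0.0206,"y":0.0042,"z":0,"ax":0,"ay":0,"az":0.2,"claw":1},{"x":0.0254,"y":0.0065,"z":0,"ax":0,"ay":0,"az":0.25,"claw":1}]'
python3 -c "from h import *;vy();go((.6068,.1869,.038),1.34)"
```

```text
time: 21.43
ee_pos: [0.5561, 0.1739, 0.0381]
eef_rot: [0.607, 0.794, -0.0, 0.0]
ft_force: [2.5, -3.5, 2.9]
width: 0.0152
vise xy -0.0467 0.0119 f 3.2 -2.9 t 21.4333
shift [-0.0007  0.0524  0.0001] turn [-1.000e-04  4.000e-04 -2.519e-01] t 21.4333
time: 21.85
ee_pos: [0.5562, 0.1999, 0.0382]
eef_rot: [0.785, 0.619, 0.0, 0.001]
ft_force: [3.4, -5.3, 1.2]
width: 0.0155
vise xy -0.0524 0.0372 f 4.6 -4.4 t 21.85
shift [-0.0008  0.0522  0.0003] turn [ 0.0008  0.0003 -0.002 ] t 21.85
```

```bash
python3 -m crank '[{"x":0.0053,"y":0.0003,"z":0,"ax":0,"ay":0,"az":0.05,"claw":1},{"x":0.0105,"y":0.0011,"z":0,"ax":0,"ay":0,"az":0.1,"claw":1},{"x":0.0157,"y":0.0024,"z":0,"ax":0,"ay":0,"az":0.15,"claw":1},{"x":0.0182,"y":0.0032,"z":0,"ax":0,"ay":0,"az":0.16,"claw":1},{"x":0.0190,"y":0.0034,"z":0,"ax":0,"ay":0,"az":0.16,"claw":1}]'
python3 -c "from h import *;vy();go((.6068,.1869,.038),1.04)"
python3 -m crank '[{"x":0,"y":0,"z":0,"ax":0,"ay":0,"az":0,"claw":1},{"x":0,"y":0,"z":0,"ax":0,"ay":0,"az":0,"claw":1},{"x":0,"y":0,"z":0,"ax":0,"ay":0,"az":0,"claw":1},{"x":0,"y":0,"z":0,"ax":0,"ay":0,"az":0,"claw":1},{"x":0,"y":0,"z":0,"ax":0,"ay":0,"az":0,"claw":1}]'
python3 -c "from h import *;vy();st();go((.6068,.1869,.038),1.04)"
```

```text
time: 22.27
ee_pos: [0.5622, 0.2135, 0.0375]
eef_rot: [0.873, 0.487, -0.003, 0.002]
ft_force: [-8.1, -18.9, 14.1]
width: 0.0158
vise xy -0.0497 0.0518 f -3.6 -20.2 t 22.2667
shift [ 0.0008  0.0519 -0.0005] turn [ 0.      0.004  -0.0113] t 22.2667
time: 22.68
ee_pos: [0.5621, 0.2134, 0.0376]
eef_rot: [0.873, 0.488, -0.003, 0.002]
ft_force: [-7.4, -15.6, 11.8]
width: 0.0155
vise xy -0.0498 0.0518 f -3.7 -16.9 t 22.6833
{'time': 22.6833, 'ee_pos': [0.5621, 0.2134, 0.0376], 'eef_rot': [0.873, 0.4876, -0.0031, 0.0017], 'ft_force': [-7.4155, -15.5772, 11.8235], 'width': 0.0155, 'joint_positions': [-0.6005, 0.4525, 0.1981, 1.7223, -0.0989, 0.9827, 0.6524]}
[[0.524, 0.851, -0.004], [0.851, -0.524, -0.006], [-0.007, -0.0, -1.0]]
shift [ 0.0008  0.052  -0.0004] turn [-0.0001  0.0035 -0.0106] t 22.6833
```

The lever has reached its tight stop, measured at 0.308 rad, and resists with about 17 N. I'll release, rise and check.

```bash
python3 -m crank '[{"x":0,"y":0,"z":0,"ax":0,"ay":0,"az":0,"claw":0.2},{"x":0,"y":0,"z":0,"ax":0,"ay":0,"az":0,"claw":0},{"x":0,"y":0,"z":0,"ax":0,"ay":0,"az":0,"claw":0},{"x":0,"y":0,"z":0,"ax":0,"ay":0,"az":0,"claw":0},{"x":0,"y":0,"z":0,"ax":0,"ay":0,"az":0,"claw":0}]'
python3 -m crank '[{"x":0,"y":0,"z":-0.02,"ax":0,"ay":0,"az":0,"claw":0},{"x":0,"y":0,"z":-0.05,"ax":0,"ay":0,"az":0,"claw":0},{"x":0,"y":0,"z":-0.09,"ax":0,"ay":0,"az":0,"claw":0},{"x":0,"y":0,"z":-0.13,"ax":0,"ay":0,"az":0,"claw":0},{"x":0,"y":0,"z":-0.16,"ax":0,"ay":0,"az":0,"claw":0}]'
python3 -m crank '[{"x":0,"y":0.035,"z":0,"ax":0,"ay":0,"az":0,"claw":0},{"x":0,"y":0.07,"z":0,"ax":0,"ay":0,"az":0,"claw":0},{"x":0,"y":0.1,"z":0,"ax":0,"ay":0,"az":0,"claw":0},{"x":0,"y":0.1,"z":0,"ax":0,"ay":0,"az":0,"claw":0},{"x":0,"y":0.1,"z":0,"ax":0,"ay":0,"az":0,"claw":0}]'
python3 - <<'E'
from h import *
w=snap('wrist','w7.png');a=snap('scene','a7.png');st()
o=np.zeros((600,800,3),np.uint8);o[:400]=cv2.resize(w['color'][:200,:400],None,fx=2,fy=2)
x=cv2.resize(a['color'][130:330,160:420],None,fx=3,fy=3);cv2.imwrite('pics/a7b.png',np.clip(x*1.5,0,255).astype(np.uint8));cv2.imwrite('pics/w7b.png',o[:400])
E
```

```text
time: 23.1
ee_pos: [0.5628, 0.2192, 0.0378]
eef_rot: [0.872, 0.489, 0.0, -0.0]
ft_force: [0.1, 0.0, -0.6]
width: 0.0396
time: 23.52
ee_pos: [0.5634, 0.2192, 0.2014]
eef_rot: [0.872, 0.489, 0.001, -0.0]
ft_force: [1.4, 0.9, 0.3]
width: 0.0436
time: 23.93
ee_pos: [0.6491, 0.1651, 0.1972]
eef_rot: [0.873, 0.488, -0.0, 0.0]
ft_force: [-0.1, -0.4, -0.3]
width: 0.0435
{'time': 24.0333, 'ee_pos': [0.6478, 0.1674, 0.1976], 'eef_rot': [0.872, 0.4895, -0.0002, -0.0005], 'ft_force': [-0.0152, 0.7733, -0.0557], 'width': 0.0437, 'joint_positions': [-0.5043, 0.4459, 0.2562, 1.3783, -0.1136, 1.3324, 0.7778]}
[[0.521, 0.854, -0.001], [0.854, -0.521, 0.001], [0.0, -0.001, -1.0]]
```

View pics/w7b.png

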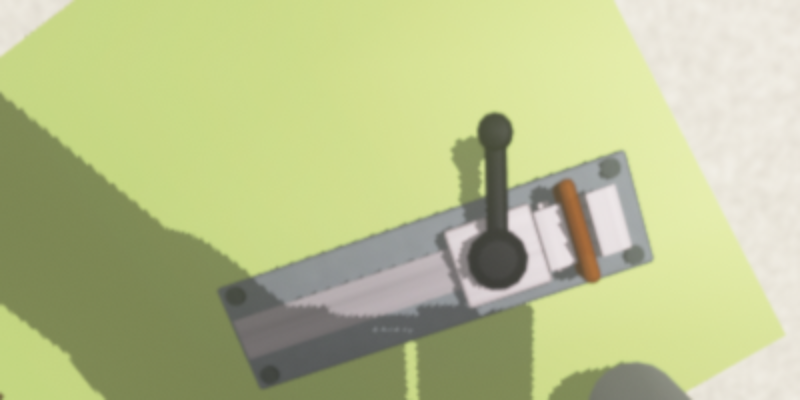

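View pics/a7b.png

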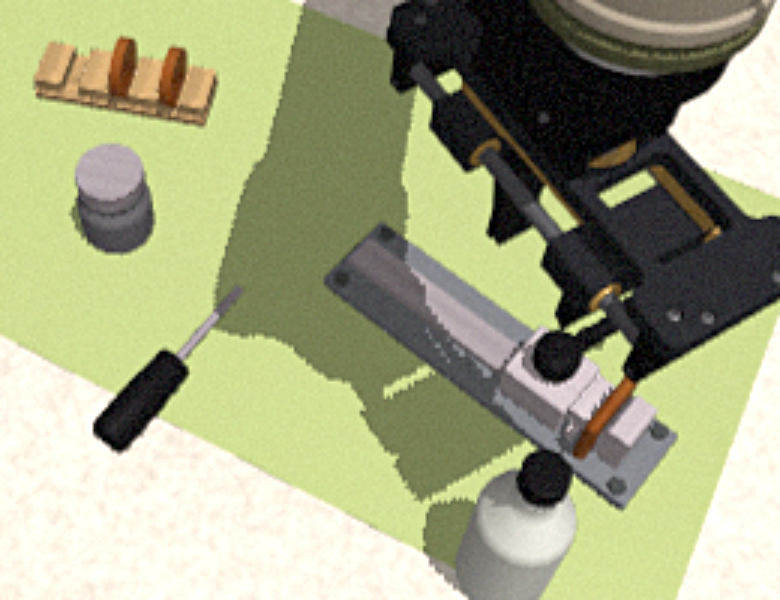

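The wrist view shows the lens, from (567,183) to (592,278), held between the nose and the fixed jaw and centred. The lever end at (495,130) is back at the tight angle. In the scene view the round lenses, jar, driver and bottle look unmoved.

```bash
python3 -c "from bench import close_job; print(close_job())"
```

```text
the job is handed in; nothing more can be done
None
```

The rectangular lens is set up in the bench clamp and the job is handed in at about 24 s on the robot's clock, against the 72 s limit. No verdict was reported.

**What I did**
1. I swung the lever about 1.3 rad to its open stop.
2. I gripped the lens by its faces near the top edge, because the bottle stands too close to the slot for a grip on its narrow sides. I then stood it in the slot.
3. I slid the jaw up by its knob and swung the lever back.

**Last checks**
- **Lens seating:** it touched the slot floor with about 5.5 N. The wrist camera put it about 0.5 mm off centre, before the jaw was closed.
- **Jaw:** it stalled against the lens, with the force rising from about 3 N to 8.8 N.
- **Lever:** it resisted at its tight stop with about 17 N. The measured lean was 0.308 rad, against 0.3 for fully tight.
- **Final pictures:** the lens is upright between the two jaws, and the round lenses, bottle, jar and screwdriver look unmoved.

**What failed or disagreed**
- **Refused moves:** the first three move commands were refused because keys were missing, and nothing moved.
- **Camera readings:** an early hand-read from the side view put the clamp about 12 mm off in y. I used the scene and wrist views instead, which agreed to about 2 mm.
- **Jaw shift:** by two wrist-camera readings the jaw moved back about 8 mm between the start of opening the lever and gripping the knob. I did not check when in the swing this happened, so I can't rule out that it began before the jaw was fully free.

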